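Empty the pebble shaker into the planter

TASK

Unscrew the yellow perforated cap from the leaning jar and lay it in the wooden tray, holes up. Then tip the jar right over by its red handle so that the four pebbles left inside pour into the white planter, and swing the jar back to its rest. Leave the mug and the stapler where they are.

Things in the scene. Friction and masses are not known exactly. Their poses are not given: they have to be found in the camera images.
- stand: Blue tipping stand bolted to the desk: base plate 100 x 150 mm, two upright side plates (35 mm wide, 152 mm tall) at y = +-50 mm. Origin under the axle, on the desk; z up, y along the horizontal axle, which lies 140 mm up; -x is towards the planter and roughly the robot. Yaw varies by up to 20 degrees.
- tip_axis (a point): Middle of the tipping axle, 140 mm above the desk, axes as the stand's. A clear round jar (47 mm across, straight 39 mm bore, 125 mm long) hangs on it between the side plates; at rest it leans 35 degrees from upright towards -x of the stand, mouth up. It cannot turn about its own axis.
- jar (a joint): Tipping angle of the jar, rad: 0 = at rest on its stop, leaning 35 degrees towards -x of the stand; grows as the mouth goes over and down towards -x; end stop at 1.6 (mouth about 37 degrees below level, above the planter). Stiff hinge (0.45 N m): it stays where it is left.
- jar_mouth (a point): Centre of the jar's open mouth, on the jar's axis, 75 mm from the axle; z points out of the mouth along the jar's axis. At the start it is inside the cap. The cap turns almost freely (under 0.2 N m) until its stop, felt as a quick rise past 0.5 N m: squeezing it with about 30 N is enough. Forced past about 1 N m it rides over the stop and is locked again for the next half turn; so turn in small steps, then ease back some 7 degrees and lift.
- handle (a point): Middle of the red round handle bar (11 mm thick, 74 mm long, parallel to the axle, some 30 mm clear either way), 75 mm from the axle, 112 mm to its +y side; its 10 mm crank arm is at 68 mm. At rest it stands 40 degrees from vertical towards +x of the stand; at 1.6 rad, past the top, 52 degrees towards -x. It turns with the jar and can turn between fingers.
- cap: Yellow perforated cap, 63 mm across, 33 mm high, loose, 45 g, on the jar at the start, along its axis, top 80 mm from the axle. Origin: centre of its open underside; z out of its top. Bayonet screw: turned anticlockwise (looking at its top) by 75 to 130 degrees (not visible) it meets a firm stop; there, and up to 25 degrees before, it lifts straight off (28 mm). Before that lugs hold it.
- cap_tray: Square shallow light wooden tray fixed on the desk, 130 x 130 mm, rim 14 mm high, walls and floor 5 mm. Origin: centre of its underside. It stands to the left or to the right of the stand, a flat black calculator on the other side.
- planter: White planter trough fixed on the desk before the stand, where the jar tips: 130 mm along x, 170 mm along y, 62 mm high, 6 mm walls and floor, open top, small green leaves inside (no obstacle). Origin: centre of its underside, about 112 mm to the -x side of the axle.
- mug: Blue mug, 76 mm across, 90 mm high, loose; a bystander. Origin: centre of its underside.
- stapler: Red stapler, 140 mm long, 44 mm high, loose; a bystander. Origin: centre of its underside.
- pebble0_center (a point): Centre of the green round pebble (19 mm, 12 g), loose inside the jar at the start.
- pebble1_center (a point): Centre of the blue round pebble (19 mm, 12 g), loose inside the jar at the start.
- pebble2_center (a point): Centre of the terracotta round pebble (19 mm, 12 g), loose inside the jar at the start.
- pebble3_center (a point): Centre of the pale marble round pebble (19 mm, 12 g), loose inside the jar at the start.
Mind the look-alikes: they are no part of the job. What is shaped like the cap but purple is not meant.

How it is judged:
On the way, in this order (a step that is already met when the one before it is completed fails the run):
1. the cap lies in the wooden tray, holes up, let go, before the jar is tipped (x of cap in the frame of cap_tray between -0.045 and 0.045 m and y of cap in the frame of cap_tray between -0.045 and 0.045 m and z of cap in the frame of cap_tray below 0.012 m and angle between cap's own z axis and vertical below 0.15 rad and contact force between cap and the fingers below 0.1 N and value of joint jar below 0.5 rad), for 0.2 s.
2. the jar is tipped right over (at least 1.3 rad) after the cap was laid down (value of joint jar above 1.3 rad), for 0.1 s.
At the end, for the whole second after the job is handed in: All four pebbles lie inside the planter (below its rim); the cap rests in the wooden tray, holes up (within 0.15 rad of level, its centre within 45 mm of the tray's centre along each side, its underside on the tray's floor), let go; the jar is back within 0.15 rad of its rest (x of pebble0_center in the frame of planter between -0.061 and 0.061 m and y of pebble0_center in the frame of planter between -0.081 and 0.081 m and z of pebble0_center in the frame of planter between 0 and 0.055 m and x of pebble1_center in the frame of planter between -0.061 and 0.061 m and y of pebble1_center in the frame of planter between -0.081 and 0.081 m and z of pebble1_center in the frame of planter between 0 and 0.055 m and x of pebble2_center in the frame of planter between -0.061 and 0.061 m and y of pebble2_center in the frame of planter between -0.081 and 0.081 m and z of pebble2_center in the frame of planter between 0 and 0.055 m and x of pebble3_center in the frame of planter between -0.061 and 0.061 m and y of pebble3_center in the frame of planter between -0.081 and 0.081 m and z of pebble3_center in the frame of planter between 0 and 0.055 m and x of cap in the frame of cap_tray between -0.045 and 0.045 m and y of cap in the frame of cap_tray between -0.045 and 0.045 m and z of cap in the frame of cap_tray below 0.012 m and angle between cap's own z axis and vertical below 0.15 rad and contact force between cap and the fingers below 0.1 N and value of joint jar below 0.15 rad and linear speed of cap below 0.05 m/s); the robot touches nothing.
It fails at once if the mug is shifted by more than 40 mm (distance of mug from where it was at the start of the episode above 0.04 m).
It fails at once if the stapler is shifted by more than 40 mm (distance of stapler from where it was at the start of the episode above 0.04 m).
It also fails if it takes over 69 s, if anything falls off the work surface, if the arm or the gripper's body presses on something with over 40 N, if the wrist force passes 120 N, or if a joint passes its speed limit or range.

ROBOT

A 6-joint arm with a two-finger parallel gripper is mounted at the origin on the work surface. World frame = base frame: x ahead of the robot, y to its left, z up, the work surface at z = 0. Lengths are in m, angles in rad, forces in N, time in s.
With the tool pointing down it reaches from about 0.275 to 0.85 m from the base axis. Payload 5.2 kg.
Tool frame: the origin (TCP) lies at the very end of the fingers, on their centre line; the grasp point (between the pads) lies 19 mm behind it; z points along the fingers, y is the direction in which the jaws open and shut (so a half turn about z gives the same grasp; the last joint's range is limited). The gripper opens to 85 mm and grips with 20 to 120 N. Pads are 22 mm wide; open, the fingers measure 114 mm over their backs; the gripper's body (76 mm by 85 mm) begins 54 mm behind the grasp point. The pads swing forward as they close: fully open they stand 13 mm farther back than shut.
Start: joints at [0.913, 0.259, 1.535, -0, 1.348, -0.203], TCP at [0.242, 0.494, 0.231] pointing down, gripper open.
Joint ranges: [-3.14, 3.14], [-0.91, 2.08], [0.19, 2.58], [-1.22, 4.36], [0.22, 2.71], [-3.12, 3.12]. Speed limits (rad/s): [2.57, 2.57, 3.14, 3.14, 3.14, 3.14].

INTERFACE

Orientations are given as a unit quaternion [x, y, z, w].
In Python, from plant import env gives the robot as it stands.
- The arm moves only by the tool drive_tool, never from a script. Its argument "targets" is one flat list of numbers, 6 for each row, row after row: the shift along the tool's x, y, z in units of 30 mm (1.0 is 30 mm), then the turn, a rotation vector about the tool's x, y, z in units of 6 degrees (1.0 is 6 degrees). In form: [x, y, z, ax, ay, az, x, y, z, ax, ay, az, ...]. A call has 1 to 10 rows; each row shifts and turns the pose as measured when the row begins, along the tool's axes as they then stand; what a row does not reach is not made up. A row lasts 1/12 s, in which the tool goes at most 41.7 mm and 7.16 degrees, less where a joint would pass 70% of its speed; a pose out of reach is approached as far as the arm can. A call is refused whole if a number of a shift passes 1 or a number of a turn 1, either way. A call with a gripper value outside its range is refused whole. "jaw" is the finger opening in mm, from 0 to 85.4, set as the call begins (left out, the last holds). The fingers move at their own pace and stop on an object; "grip_force" is the grip in N (left out, the last holds). Time passes only in rows, so rows that do not move let the fingers close. It gives the time, the measured TCP pose, the force and the opening at its end, in the units of the state.
- env.observe(): the state, without advancing time (a new reading comes with each control period).
- env.capture(name): name is "side" or "top" or "wrist"; returns a dict with "color" (384x512x3 uint8, blue, green, red), "z_map" (384x512 float32, m along the optical axis (not along the pixel's ray), 0 where there is no reading), "fx", "fy", "cx", "cy" (pixels), "rvec" (rotation vector, rad) and "tvec" (3), from world to camera coordinates, as OpenCV has them. Camera axes: x right, y down, z forward; pixel columns grow to the right and rows downward; lengths in m; the calibration is good to about 2 mm. A picture is of the moment at which its call begins.
- env.close_job(): hands the job in, once; it reports no verdict.
Trained networks look in the newest picture that a camera, given by its name, has taken for a name from the list of things; names that differ only in an ending like _2 or _b are one class to them, and where a whole thing is asked for, a point or a joint stands for the part that bears it (a point fixed in the world has none). Each returns a list of dicts, best first, with "p" (0 to 1); they miss things now and then, are a little off and sometimes report something else, mostly with a low value. They report only what shows in the picture. A call takes as long as a camera call. They do not tell look-alikes from the thing itself.
- env.outline_of(camera, query): "region" (384x512 bool, what is visible of it) and "box" ([left, top, right, bottom] as shares, 0 to 1, of the picture: columns of its width, rows of its height, round what is visible of it).
- env.landmark_of(camera, query): "position" ([column, row] as shares, 0 to 1, of the picture: columns of its width, rows of its height: a listed point, or the origin of a listed thing).
The state is a dict: "clock": time; "qpos": joint angles; "joint_velocities": joint speeds; "effort": joint torques, N m; "position": TCP position; "ee_rot": TCP orientation; "force": force on the tool from outside, world axes, zero at the start; "torque": the same for the moment, N m; "gripper_width": opening from 0.0 (shut) to 1.0 (fully open).
Only numpy, scipy, OpenCV 4.12 (cv2) and the standard library are available. Lean on these libraries where they do the work, as an engineer would, in place of code of your own. Each camera call takes 0.05 s, during which the arm holds its last target.

## Working session

There is one attempt and no reset: what is moved stays moved. The work goes in short steps, Python scripts to look and compute and a tool call to move; the robot and the scene stay as the last step left them, time stands still between calls to the robot, and variables do not carry over. Pictures are saved under pics/ and viewed, and the job is handed in when it is done.

Besides the shell and the picture viewer there is one more tool, called after ">>>" as name(argument=value, ...), one argument or row to a line, values as JSON. drive_tool: Moves the arm, as the interface text tells. Its arguments: {"type":"object","properties":{"targets":{"type":"array"},"jaw":{"type":"number"},"grip_force":{"type":"number"}},"required":["targets"]}

```bash
ls; mkdir -p pics; cat > h.py <<'E'
import numpy as np,cv2
from plant import env
from scipy.spatial.transform import Rotation as R
def cap(n):
    c=env.capture(n); return c
def world(c,u,v,z=None):
    Rm=cv2.Rodrigues(np.array(c['rvec'],float))[0];t=np.array(c['tvec'],float).ravel()
    if z is None: z=c['z_map'][int(round(v)),int(round(u))]
    p=np.array([(u-c['cx'])/c['fx']*z,(v-c['cy'])/c['fy']*z,z]);return Rm.T@(p-t)
def cloud(c):
    Rm=cv2.Rodrigues(np.array(c['rvec'],float))[0];t=np.array(c['tvec'],float).ravel()
    z=c['z_map'];v,u=np.mgrid[:z.shape[0],:z.shape[1]]
    P=np.stack([(u-c['cx'])/c['fx']*z,(v-c['cy'])/c['fy']*z,z],-1)
    return (P-t)@Rm
def proj(c,p):
    return cv2.projectPoints(np.array(p,float).reshape(-1,3),np.array(c['rvec'],float),np.array(c['tvec'],float),np.array([[c['fx'],0,c['cx']],[0,c['fy'],c['cy']],[0,0,1]]),None)[0].reshape(-1,2)
def ray(c,u,v):
    Rm=cv2.Rodrigues(np.array(c['rvec'],float))[0];t=np.array(c['tvec'],float).ravel()
    d=Rm.T@np.array([(u-c['cx'])/c['fx'],(v-c['cy'])/c['fy'],1]);return -Rm.T@t,d
E
python3 - <<'E'
from h import *
for n in ['side','top']:
    c=cap(n);cv2.imwrite(f'pics/{n}0.png',c['color']);np.save(f'{n}0.npy',c,allow_pickle=True)
    for q in ['stand','tip_axis','jar_mouth','handle','cap','cap_tray','planter','mug','stapler']:
        try:
            for l in env.landmark_of(n,q)[:2]:
                p=np.array(l['position'])*[512,384];print(n,q,round(l['p'],2),p.round(1))
        except Exception as e: print(n,q,e)
s=env.observe();print(s)
E
```

```text
pics
side stand 0.8 [269.3 226. ]
side tip_axis 0.95 [271.5 193. ]
side tip_axis 0.34 [270.7 228.5]
side jar_mouth 0.9 [255.5 178.2]
side jar_mouth 0.68 [301.6 295.7]
side handle 0.71 [281.1 143. ]
side cap 0.88 [221.8 187.2]
side cap_tray 0.92 [216.4 153.3]
side planter 0.65 [228.3 232.6]
side mug 0.58 [301.3 295. ]
side stapler 0.66 [303.3 168.2]
top stand 0.63 [259.  185.7]
top tip_axis 0.71 [261.  181.9]
top handle 0.67 [214.4 163.5]
top cap 0.95 [207.  194.4]
top cap 0.74 [261.1 190.7]
top cap_tray 0.96 [148.3 237.4]
top planter 0.63 [262.7 223.2]
top mug 0.91 [327.7 163.7]
top mug 0.58 [261.3 178.8]
top stapler 0.79 [185.9 150.7]
{'clock': 1.0, 'qpos': array([ 9.13235380e-01,  2.58572605e-01,  1.53501112e+00, -2.16606944e-05,
        1.34798568e+00, -2.02795655e-01]), 'joint_velocities': array([-3.10170681e-04, -1.53730755e-05,  5.02281003e-04, -1.65017420e-03,
       -8.28001425e-04,  2.80036950e-04]), 'effort': array([-1.58986545e-04, -4.45928657e+01, -2.90902323e+01, -2.89934969e-04,
        6.30204195e-04,  4.38898155e-06]), 'position': array([0.24157335, 0.49411013, 0.23132003]), 'ee_rot': array([2.25425984e-01, 9.74260297e-01, 6.16002624e-06, 1.44479138e-05]), 'force': array([ 0.08877577,  0.88894303, -0.03405321]), 'torque': array([-0.03502126,  0.03468136,  0.00989804]), 'gripper_width': 1.0013842093024983}
```

View pics/side0.png

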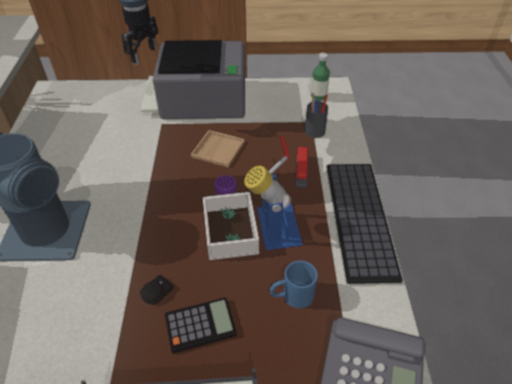

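View pics/top0.png

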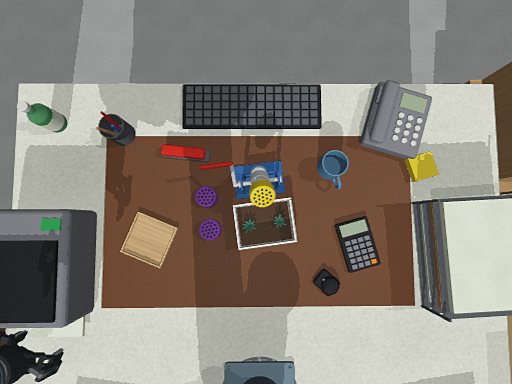

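Look-alikes in the top picture: yellow cap (262,193) on the jar; purple caps (206,197) and (210,230). I choose the yellow one. The tray is at (149,239), the handle at (217,166), the mug at (333,165), the stapler at (185,152) and the calculator at (358,243). Next I measure and take a close crop.

```bash
python3 - <<'E'
from h import *
out=[]
for n in ['top','side']:
    c=np.load(f'{n}0.npy',allow_pickle=True).item();W=cloud(c);np.set_printoptions(precision=4,suppress=True)
    print(n,'cam',-cv2.Rodrigues(np.array(c['rvec'],float))[0].T@np.array(c['tvec']).ravel(),c['fx'])
    hsv=cv2.cvtColor(c['color'],cv2.COLOR_BGR2HSV);H,S,V=cv2.split(hsv)
    ok=c['z_map']>0
    box=(W[...,0]>.2)&(W[...,0]<.9)&(abs(W[...,1])<.5)&(W[...,2]>-.01)&(W[...,2]<.4)&ok
    def rep(name,m):
        m=m&box; p=W[m]
        v,u=np.nonzero(m)
        if len(p): print(name,len(p),'med',np.median(p,0),'p2',np.percentile(p,2,0),'p98',np.percentile(p,98,0),'px',u.mean().round(),v.mean().round())
    rep('yellow',(H>20)&(H<35)&(S>130)&(abs(W[...,1])<.2)&(W[...,2]>.1))
    rep('red handle',((H<6)|(H>174))&(S>150)&(W[...,2]>.1))
    rep('red stap',((H<6)|(H>174))&(S>150)&(W[...,2]<.08))
    rep('blue stand hi',(H>100)&(H<120)&(S>120)&(W[...,2]>.13))
    rep('blue stand lo',(H>100)&(H<120)&(S>120)&(W[...,2]<.03))
    rep('purple',(H>125)&(H<155)&(S>80))
    rep('white',(S<60)&(V>150)&(W[...,2]>.05)&(W[...,2]<.075))
c=np.load('top0.npy',allow_pickle=True).item()
a=cv2.resize(c['color'][140:260,110:310],None,fx=4,fy=4,interpolation=cv2.INTER_CUBIC);cv2.imwrite('pics/crop0.png',a)
c=np.load('side0.npy',allow_pickle=True).item()
a=cv2.resize(c['color'][120:270,170:350],None,fx=4,fy=4,interpolation=cv2.INTER_CUBIC);cv2.imwrite('pics/crop1.png',a)
E
```

```text
top cam [0.5206 0.0065 1.0777] 351.89283588870217
yellow 531 med [ 0.5853 -0.0079  0.2051] p2 [ 0.5563 -0.0357  0.1887] p98 [0.6164 0.0218 0.22  ] px 262.0 193.0
red handle 163 med [0.6568 0.1145 0.2003] p2 [0.6491 0.0693 0.1047] p98 [0.8093 0.4252 0.2043] px 200.0 158.0
red stap 516 med [0.7232 0.2271 0.042 ] p2 [0.7032 0.1618 0.0062] p98 [0.801  0.4202 0.0662] px 179.0 150.0
blue stand hi 80 med [0.6228 0.0465 0.1502] p2 [ 0.2013 -0.0543  0.1311] p98 [0.7759 0.48   0.373 ] px 205.0 205.0
blue stand lo 894 med [ 0.6698 -0.0424  0.0066] p2 [ 0.5884 -0.2476  0.0015] p98 [0.7136 0.0682 0.0267] px 277.0 174.0
purple 741 med [0.5218 0.1497 0.0316] p2 [0.4631 0.1145 0.0047] p98 [0.6197 0.1855 0.0362] px 208.0 213.0
white 904 med [ 0.7725 -0.4308  0.0546] p2 [ 0.4389 -0.4945  0.0502] p98 [0.8894 0.0704 0.0636] px 354.0 159.0
side cam [ 0.571  -0.8458  1.0132] 475.42059932950383
yellow 535 med [ 0.5845 -0.0209  0.2027] p2 [ 0.553  -0.0406  0.179 ] p98 [0.614  0.0149 0.2198] px 258.0 179.0
red handle 83 med [0.6547 0.1079 0.201 ] p2 [0.6465 0.0666 0.1096] p98 [0.8062 0.4181 0.2044] px 287.0 142.0
red stap 365 med [0.7214 0.2238 0.0415] p2 [ 0.6799  0.1591 -0.0011] p98 [0.7446 0.3583 0.0467] px 301.0 161.0
blue stand hi 33 med [ 0.6184 -0.0535  0.1484] p2 [ 0.6111 -0.06    0.1302] p98 [0.7753 0.3961 0.1536] px 280.0 182.0
blue stand lo 933 med [ 0.6514 -0.0306  0.0075] p2 [ 0.5915 -0.0755  0.0027] p98 [0.6925 0.0619 0.0275] px 280.0 230.0
purple 344 med [0.491  0.1352 0.0311] p2 [0.4617 0.1138 0.0033] p98 [0.52   0.1724 0.036 ] px 225.0 185.0
white 765 med [ 0.5733 -0.1018  0.0581] p2 [ 0.4385 -0.4585  0.0516] p98 [0.8301 0.069  0.0641] px 287.0 285.0
```

View pics/crop0.png

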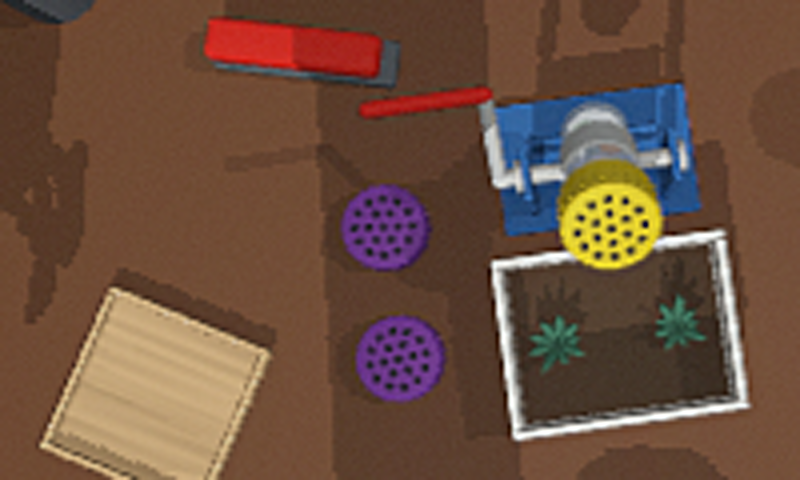

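View pics/crop1.png

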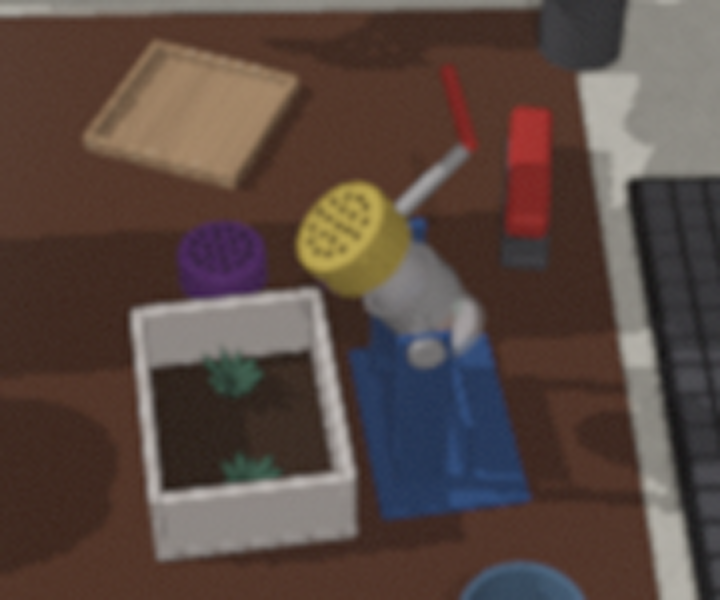

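```bash
python3 - <<'E'
from h import *
np.set_printoptions(precision=4,suppress=True)
for n in ['top','side']:
    c=np.load(f'{n}0.npy',allow_pickle=True).item();W=cloud(c)
    H,S,V=cv2.split(cv2.cvtColor(c['color'],cv2.COLOR_BGR2HSV))
    m=((H<6)|(H>174))&(S>150)&(W[...,2]>.17)&(W[...,2]<.22)&(abs(W[...,0]-.65)<.06)&(abs(W[...,1]-.11)<.09)
    p=W[m];mu=p.mean(0);d=np.linalg.svd(p-mu)[2][0];d*=np.sign(d[1]);t=(p-mu)@d
    print(n,'handle',mu+d*(np.percentile(t,1)+np.percentile(t,99))/2,'len',np.ptp(t),'yaw',np.degrees(np.arctan2(-d[0],d[1])),d[2])
    m=(H>20)&(H<35)&(S>100)&(abs(W[...,1])<.06)&(W[...,2]>.15)&(abs(W[...,0]-.585)<.06)
    p=W[m]
    best=(0,)
    rng=np.random.default_rng(0)
    for _ in range(500):
        q=p[rng.choice(len(p),3,False)];nn=np.cross(q[1]-q[0],q[2]-q[0]);
        if np.linalg.norm(nn)<2e-4: continue
        nn/=np.linalg.norm(nn);nn*=np.sign(nn[2])
        if nn[2]<.6: continue
        i=abs((p-q[0])@nn)<.002
        if i.sum()>best[0]: best=(i.sum(),i)
    q=p[best[1]];mu=q.mean(0);nn=np.linalg.svd(q-mu)[2][2];nn*=np.sign(nn[2])
    print(' cap top',best[0],len(p),mu,'n',nn,'tilt',np.degrees(np.arccos(nn[2])),'yaw',np.degrees(np.arctan2(-nn[1],-nn[0])))
    for nm,sel in [('tray',(abs(W[...,0]-.46)<.12)&(abs(W[...,1]-.31)<.12)&(W[...,2]<.03)&(H>8)&(H<25)&(V>115)),('planter',(W[...,2]>.045)&(W[...,2]<.075)&(S<60)&(V>120)&(abs(W[...,0]-.51)<.12)&(abs(W[...,1])<.12)),
                   ('stand',(H>100)&(H<120)&(S>120)&(W[...,2]<.02)&(abs(W[...,0]-.63)<.1)&(abs(W[...,1])<.1))]:
        k=cv2.connectedComponentsWithStats(sel.astype(np.uint8))
        l=1+np.argmax(k[2][1:,4]);q=W[k[1]==l]
        r=cv2.minAreaRect(q[:,:2].astype(np.float32)*1000)
        print(' ',nm,len(q),r, np.median(q[:,2]))
E
```

```text
top handle [0.6566 0.107  0.2006] len 0.08113471767983563 yaw 7.646040667469862 -0.005395660580075463
 cap top 343 535 [ 0.5785 -0.008   0.2047] n [-0.568  -0.0748  0.8196] tilt 34.95441254422329 yaw 7.502995381654732
  tray 1947 ((460.4294128417969, 330.6195983886719), (138.01382446289062, 134.2616729736328), 67.93099212646484) 0.004282993388084036
  planter 383 ((509.7099304199219, -16.029754638671875), (129.33917236328125, 169.83189392089844), 7.514688491821289) 0.06031117898703508
  stand 485 ((643.3882446289062, -2.5947113037109375), (98.22827911376953, 145.28829956054688), 7.088897705078125) 0.006632212295605105
side handle [0.6547 0.1049 0.201 ] len 0.08477414471688657 yaw 8.456738303515008 -0.008736587063252631
 cap top 265 549 [ 0.5768 -0.0116  0.2051] n [-0.5576 -0.0949  0.8247] tilt 34.4438750841128 yaw 9.662078028827473
  tray 1137 ((459.67718505859375, 337.3256530761719), (158.7626190185547, 139.9644012451172), 67.9017105102539) 0.004748503067973162
  planter 736 ((507.4134216308594, -17.353790283203125), (129.73028564453125, 176.0253143310547), 7.358612060546875) 0.058888612836069026
  stand 866 ((641.986083984375, -0.8103790283203125), (97.81449890136719, 154.12716674804688), 6.389575958251953) 0.0072606851456611665
```

```bash
cat >> h.py <<'E'
np.set_printoptions(precision=4,suppress=True)
YAW=np.radians(7.5)
xs=np.array([np.cos(YAW),np.sin(YAW),0]);ys=np.array([-np.sin(YAW),np.cos(YAW),0]);ez=np.array([0,0,1.])
AX=np.array([.6235,-.004,.14])
n0=-np.sin(np.radians(35))*xs+np.cos(np.radians(35))*ez
TRAY=np.array([.4604,.3306]);TYAW=np.radians(67.9)
def frame(z,y):
    z=z/np.linalg.norm(z);y=y-z*(y@z);y/=np.linalg.norm(y);return np.stack([np.cross(y,z),y,z],1)
def now():
    s=env.observe();return s,np.array(s['position']),R.from_quat(s['ee_rot']).as_matrix()
def plan(tp,tR,p=None,Rm=None,N=None,maxz=1):
    if p is None: s,p,Rm=now()
    rv=R.from_matrix(Rm.T@tR).as_rotvec()
    d=np.asarray(tp)-p
    n=1
    while True:
        Q=[Rm@R.from_rotvec(rv*i/n).as_matrix() for i in range(n)]
        sh=[q.T@d/n/.030 for q in Q]
        if np.abs(sh).max()<=1 and np.abs(rv/n/np.radians(6)).max()<=1 and (N is None or n>=N): break
        n+=1
    print('rows',n,'dist',np.linalg.norm(d).round(4),'angdeg',np.degrees(rv).round(2))
    t=rv/n/np.radians(6)
    for k in range(0,n,10):
        print('['+', '.join(', '.join('%g'%x for x in np.round(np.r_[s_,t],3)) for s_ in sh[k:k+10])+']')
def st():
    s,p,Rm=now();print('t',round(s['clock'],2),'p',p,'z',Rm[:,2],'y',Rm[:,1],'q',s['qpos'].round(3),'F',s['force'].round(1),'T',np.array(s['torque']).round(2),'w',round(s['gripper_width']*85.4,1))
E
python3 - <<'E'
from h import *
st()
s,p,Rm=now()
plan(p+[.02,-.05,.13],Rm)
Rt=frame(-n0,-ys)
print('then');plan(AX+n0*.16,Rt,p+[.02,-.05,.13],Rm)
E
```

```text
t 1.0 p [0.2416 0.4941 0.2313] z [ 0.  0. -1.] y [0.4392 0.8984 0.    ] q [ 0.913  0.259  1.535 -0.     1.348 -0.203] F [ 0.1  0.9 -0. ] T [-0.04  0.03  0.01] w 85.5
rows 5 dist 0.1407 angdeg [0. 0. 0.]
[-0.266, -0.241, -0.867, 0, 0, 0, -0.266, -0.241, -0.867, 0, 0, 0, -0.266, -0.241, -0.867, 0, 0, 0, -0.266, -0.241, -0.867, 0, 0, 0, -0.266, -0.241, -0.867, 0, 0, 0]
then
rows 24 dist 0.5415 angdeg [-44.33  13.37 140.61]
[-0.619, -0.409, 0.125, -0.308, 0.093, 0.976, -0.659, -0.347, 0.107, -0.308, 0.093, 0.976, -0.692, -0.281, 0.09, -0.308, 0.093, 0.976, -0.718, -0.212, 0.075, -0.308, 0.093, 0.976, -0.736, -0.14, 0.063, -0.308, 0.093, 0.976, -0.747, -0.066, 0.052, -0.308, 0.093, 0.976, -0.751, 0.01, 0.044, -0.308, 0.093, 0.976, -0.746, 0.085, 0.038, -0.308, 0.093, 0.976, -0.734, 0.159, 0.035, -0.308, 0.093, 0.976, -0.714, 0.233, 0.034, -0.308, 0.093, 0.976]
[-0.687, 0.303, 0.036, -0.308, 0.093, 0.976, -0.653, 0.37, 0.04, -0.308, 0.093, 0.976, -0.613, 0.434, 0.047, -0.308, 0.093, 0.976, -0.566, 0.492, 0.056, -0.308, 0.093, 0.976, -0.513, 0.546, 0.068, -0.308, 0.093, 0.976, -0.456, 0.593, 0.082, -0.308, 0.093, 0.976, -0.394, 0.633, 0.097, -0.308, 0.093, 0.976, -0.328, 0.667, 0.115, -0.308, 0.093, 0.976, -0.26, 0.693, 0.134, -0.308, 0.093, 0.976, -0.189, 0.711, 0.154, -0.308, 0.093, 0.976]
[-0.118, 0.722, 0.176, -0.308, 0.093, 0.976, -0.045, 0.724, 0.198, -0.308, 0.093, 0.976, 0.026, 0.718, 0.222, -0.308, 0.093, 0.976, 0.097, 0.704, 0.245, -0.308, 0.093, 0.976]
```

>>> drive_tool(
  targets=[-0.25, -0.25, -0.85, 0, 0, 0, -0.25, -0.25, -0.85, 0, 0, 0, -0.25, -0.25, -0.85, 0, 0, 0, -0.25, -0.25, -0.85, 0, 0, 0, -0.25, -0.25, -0.85, 0, 0, 0],
)

```text
clock: 1.42
position: [0.2564, 0.4411, 0.3559]
ee_rot: [0.224, 0.975, -0.007, -0.004]
force: [0.8, 0.4, -0.9]
gripper_width: 0.995
```

>>> drive_tool(
  targets=[-0.62, -0.41, 0.1, -0.3, 0.1, 1, -0.66, -0.35, 0.1, -0.3, 0.1, 1, -0.7, -0.28, 0.1, -0.3, 0.1, 1, -0.72, -0.2, 0.08, -0.3, 0.1, 1, -0.74, -0.14, 0.06, -0.3, 0.1, 1, -0.75, -0.06, 0.05, -0.3, 0.1, 1, -0.75, 0, 0.04, -0.3, 0.1, 1, -0.75, 0.08, 0.04, -0.3, 0.1, 1, -0.73, 0.16, 0.04, -0.3, 0.1, 1, -0.71, 0.23, 0.04, -0.3, 0.1, 1],
)

```text
clock: 2.25
position: [0.371, 0.2432, 0.3267]
ee_rot: [0.69, 0.705, 0.165, -0.014]
force: [1.0, 0.1, 0.7]
gripper_width: 1.003
```

```bash
python3 - <<'E'
from h import *
st()
plan(AX+n0*.16,frame(-n0,-ys))
E
```

```text
t 2.25 p [0.371  0.2432 0.3267] z [ 0.2091  0.2519 -0.9449] y [ 0.9767 -0.0069  0.2144] q [ 0.141 -0.2    1.827  0.232  1.271  0.078] F [1.  0.1 0.7] T [-0.13  0.12  0.01] w 85.6
rows 14 dist 0.3104 angdeg [-25.1    7.84  78.45]
[-0.648, 0.351, 0.05, -0.299, 0.093, 0.934, -0.611, 0.411, 0.056, -0.299, 0.093, 0.934, -0.569, 0.467, 0.064, -0.299, 0.093, 0.934, -0.521, 0.519, 0.074, -0.299, 0.093, 0.934, -0.469, 0.565, 0.086, -0.299, 0.093, 0.934, -0.413, 0.605, 0.1, -0.299, 0.093, 0.934, -0.353, 0.639, 0.116, -0.299, 0.093, 0.934, -0.29, 0.666, 0.133, -0.299, 0.093, 0.934, -0.226, 0.687, 0.152, -0.299, 0.093, 0.934, -0.159, 0.701, 0.172, -0.299, 0.093, 0.934]
[-0.092, 0.708, 0.193, -0.299, 0.093, 0.934, -0.025, 0.707, 0.214, -0.299, 0.093, 0.934, 0.042, 0.699, 0.236, -0.299, 0.093, 0.934, 0.107, 0.684, 0.259, -0.299, 0.093, 0.934]
```

>>> drive_tool(
  targets=[-0.65, 0.35, 0.05, -0.3, 0.1, 0.95, -0.61, 0.41, 0.05, -0.3, 0.1, 0.95, -0.57, 0.47, 0.06, -0.3, 0.1, 0.95, -0.52, 0.52, 0.07, -0.3, 0.1, 0.95, -0.47, 0.56, 0.08, -0.3, 0.1, 0.95, -0.41, 0.6, 0.1, -0.3, 0.1, 0.95, -0.35, 0.64, 0.1, -0.3, 0.1, 0.95, -0.29, 0.67, 0.1, -0.3, 0.1, 0.95, -0.22, 0.69, 0.1, -0.3, 0.1, 0.95, -0.16, 0.7, 0.1, -0.3, 0.1, 0.95],
)

```text
clock: 3.08
position: [0.4808, 0.0417, 0.2905]
ee_rot: [0.931, 0.229, 0.284, -0.02]
force: [0.2, 0.7, -1.1]
gripper_width: 1.001
```

```bash
python3 - <<'E'
from h import *
st()
plan(AX+n0*.16,frame(-n0,-ys))
E
```

```text
t 3.08 p [0.4808 0.0417 0.2905] z [ 0.5188  0.1668 -0.8384] y [ 0.4377 -0.8943  0.0929] q [-0.44  -0.237  2.033  0.472  0.958  0.45 ] F [ 0.2  0.7 -1.1] T [-0.06  0.25  0.06] w 85.5
rows 4 dist 0.0799 angdeg [-5.94  1.47 18.37]
[0.03, 0.604, 0.28, -0.248, 0.061, 0.765, 0.076, 0.592, 0.295, -0.248, 0.061, 0.765, 0.121, 0.576, 0.311, -0.248, 0.061, 0.765, 0.164, 0.556, 0.327, -0.248, 0.061, 0.765]
```

>>> drive_tool(
  targets=[0.03, 0.6, 0.28, -0.25, 0.05, 0.75, 0.08, 0.6, 0.3, -0.25, 0.05, 0.75, 0.12, 0.58, 0.3, -0.25, 0.05, 0.75, 0.16, 0.56, 0.33, -0.25, 0.05, 0.75, 0, 0, 0, 0, 0, 0],
)

```text
clock: 3.5
position: [0.5341, -0.0237, 0.2707]
ee_rot: [0.952, 0.052, 0.3, -0.016]
force: [-0.1, -0.6, 0.1]
gripper_width: 0.999
```

```bash
python3 - <<'E'
from h import *
st()
for n in ['wrist','top']:
    c=cap(n);np.save(n+'1.npy',c,allow_pickle=True)
    cv2.imwrite('pics/%s1.png'%n,c['color'])
    W=cloud(c);H,S,V=cv2.split(cv2.cvtColor(c['color'],cv2.COLOR_BGR2HSV))
    m=(H>20)&(H<35)&(S>100)&(abs(W[...,1])<.06)&(W[...,2]>.15)&(abs(W[...,0]-.585)<.06)&(c['z_map']>0)
    p=W[m];print(n,len(p))
    if len(p)<50: continue
    d=(p-AX)@n0;q=p[d>np.percentile(d,98)-.006];print('along',np.percentile(d,[5,50,90,98]))
    r=q-AX;r=r-np.outer(r@n0,n0)
    u=np.cross(ys,n0);uv=np.stack([r@ys,r@u],1).astype(np.float32)*1000
    print(cv2.minEnclosingCircle(uv), 'lateral off (ys, u) mm')
    print(cv2.minAreaRect(uv))
plan(AX+n0*.16,frame(-n0,-ys))
E
```

```text
t 3.5 p [ 0.5341 -0.0237  0.2707] z [ 0.5694  0.0616 -0.8197] y [ 0.1087 -0.9941  0.0008] q [-0.473 -0.129  2.019  0.464  0.779  0.734] F [-0.1 -0.6  0.1] T [-0.03  0.28  0.  ] w 85.3
wrist 4622
along [0.0685 0.0808 0.0817 0.0823]
((0.8326366543769836, -1.2257155179977417), 31.593006134033203) lateral off (ys, u) mm
((0.6619758605957031, -1.1508560180664062), (62.00635528564453, 62.302764892578125), 7.020370006561279)
top 533
along [0.0551 0.0783 0.0803 0.0815]
((0.9757119417190552, -1.4708486795425415), 31.590913772583008) lateral off (ys, u) mm
((1.761444091796875, -1.0503196716308594), (59.12486267089844, 61.857452392578125), 36.64645004272461)
rows 1 dist 0.0058 angdeg [ 0.57  0.11 -0.68]
[0.013, -0.192, 0.005, 0.095, 0.019, -0.113]
```

View pics/wrist1.png

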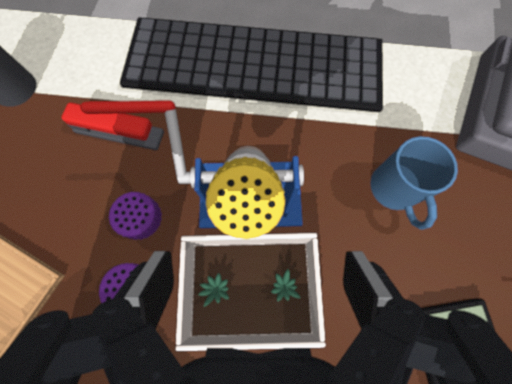

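```bash
sed -i 's/^AX=.*/AX=np.array([.6217,-.0033,.1405])/' h.py; python3 - <<'E'
from h import *
plan(AX+n0*.09,frame(-n0,-ys),N=4)
E
```

```text
rows 4 dist 0.0692 angdeg [ 0.57  0.11 -0.68]
[-0.005, -0.061, 0.573, 0.024, 0.005, -0.028, -0.005, -0.06, 0.573, 0.024, 0.005, -0.028, -0.005, -0.058, 0.573, 0.024, 0.005, -0.028, -0.005, -0.057, 0.573, 0.024, 0.005, -0.028]
```

>>> drive_tool(
  targets=[0, -0.1, 0.57, 0.03, 0, -0.04, 0, -0.1, 0.57, 0.03, 0, -0.04, 0, 0, 0.57, 0.03, 0, -0.04, 0, 0, 0.57, 0, 0, 0, 0, 0, 0, 0, 0, 0],
)

```text
clock: 4.02
position: [0.5707, -0.0073, 0.2173]
ee_rot: [0.951, 0.07, 0.301, -0.019]
force: [-0.7, 0.1, -0.0]
gripper_width: 1.0
```

```bash
python3 - <<'E'
from h import *
st()
plan(AX+n0*.046,frame(-n0,-ys),N=3)
E
```

```text
t 4.02 p [ 0.5707 -0.0073  0.2173] z [ 0.5705  0.0776 -0.8177] y [ 0.1442 -0.9895  0.0067] q [-0.398  0.005  2.043  0.531  0.616  0.663] F [-0.7  0.1 -0. ] T [-0.09  0.32  0.04] w 85.4
rows 3 dist 0.0464 angdeg [-0.14 -0.15  0.87]
[-0.026, 0.03, 0.514, -0.008, -0.008, 0.048, -0.026, 0.03, 0.514, -0.008, -0.008, 0.048, -0.025, 0.03, 0.514, -0.008, -0.008, 0.048]
```

>>> drive_tool(
  targets=[-0.03, 0.03, 0.5, 0, 0, 0.05, -0.03, 0.03, 0.5, 0, 0, 0.05, -0.03, 0.03, 0.5, 0, 0, 0, 0, 0, 0, 0, 0, 0, 0, 0, 0, 0, 0, 0],
)

```text
clock: 4.43
position: [0.5937, -0.0031, 0.1826]
ee_rot: [0.95, 0.071, 0.303, -0.021]
force: [0.6, -0.1, 1.0]
gripper_width: 1.0
```

```bash
python3 - <<'E'
from h import *
st()
plan(AX+n0*.046,frame(-n0,-ys),N=1)
c=cap('wrist');cv2.imwrite('pics/w2.png',c['color']);c=cap('side');cv2.imwrite('pics/s2.png',cv2.resize(c['color'][100:260,160:360],None,fx=4,fy=3.7))
E
```

```text
t 4.43 p [ 0.5937 -0.0031  0.1826] z [ 0.5721  0.0829 -0.816 ] y [ 0.1469 -0.9891  0.0025] q [-0.369  0.097  2.048  0.604  0.523  0.597] F [ 0.6 -0.1  1. ] T [ 0.01  0.21 -0.02] w 85.4
rows 1 dist 0.0061 angdeg [-0.43 -0.32  0.86]
[-0.052, 0.13, 0.146, -0.071, -0.053, 0.143]
```

View pics/w2.png

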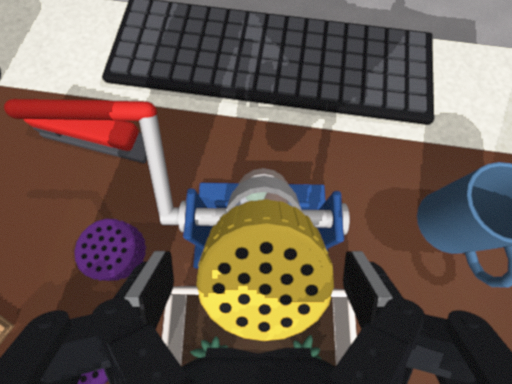

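View pics/s2.png

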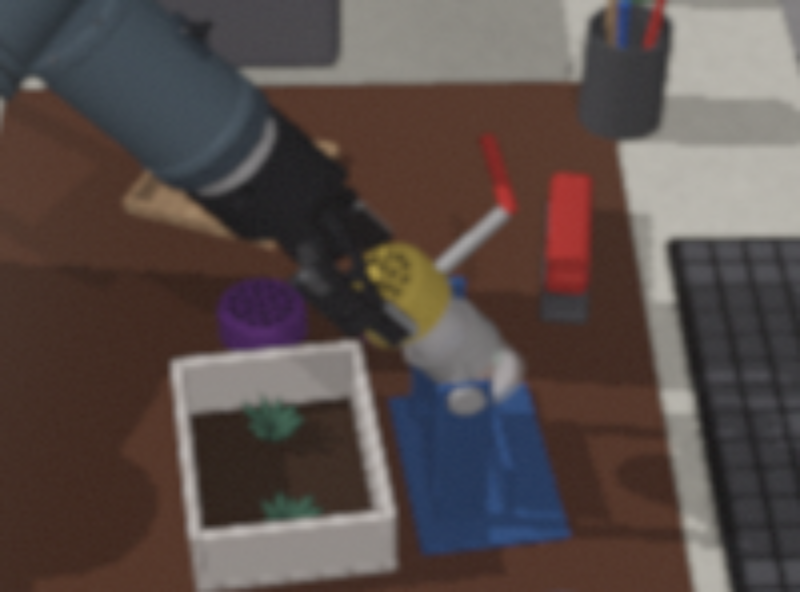

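>>> drive_tool(
  targets=[-0.05, 0.13, 0.15, -0.07, -0.05, 0.14, 0, 0, 0, 0, 0, 0],
)

```text
clock: 4.7
position: [0.5959, -0.0074, 0.1808]
ee_rot: [0.951, 0.062, 0.302, -0.019]
force: [-0.2, 0.2, 0.4]
gripper_width: 1.001
```

>>> drive_tool(
  targets=[0, 0, 0, 0, 0, 0, 0, 0, 0, 0, 0, 0, 0, 0, 0, 0, 0, 0, 0, 0, 0, 0, 0, 0, 0, 0, 0, 0, 0, 0],
  jaw=50,
  grip_force=35,
)

```text
clock: 5.12
position: [0.5956, -0.0069, 0.1828]
ee_rot: [0.951, 0.063, 0.303, -0.019]
force: [0.1, 0.3, -0.8]
gripper_width: 0.743
```

```bash
python3 - <<'E'
from h import *
st()
plan(AX+n0*.046,frame(-n0,-ys),N=1)
s,p,Rm=now();print('tool torque',Rm.T@s['torque'],'F',Rm.T@s['force'])
c=cap('side');cv2.imwrite('pics/s3.png',cv2.resize(c['color'][100:260,160:360],None,fx=4,fy=3.7))
E
```

```text
t 5.12 p [ 0.5956 -0.0069  0.1828] z [ 0.5735  0.0736 -0.8159] y [ 0.1304 -0.9915  0.0023] q [-0.369  0.099  2.045  0.592  0.516  0.621] F [ 0.1  0.3 -0.8] T [-0.01  0.29  0.03] w 63.5
rows 1 dist 0.0047 angdeg [ 0.11 -0.33  0.07]
[-0.09, -0.006, 0.126, 0.019, -0.054, 0.011]
tool torque [ 0.0433 -0.2849 -0.011 ] F [-0.3439 -0.2786  0.7102]
```

View pics/s3.png

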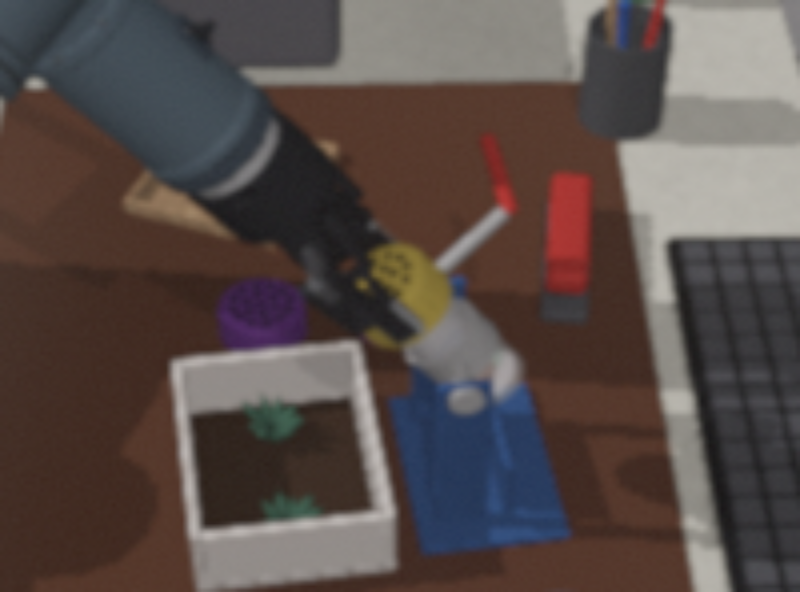

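>>> drive_tool(
  targets=[0, 0, 0, 0, 0, 0, -0.1, 0, 0.12, 0, -0.05, 0, -0.02, 0, 0.03, 0, 0, 0],
  jaw=75,
)

```text
clock: 5.42
position: [0.5956, -0.0075, 0.1769]
ee_rot: [0.952, 0.062, 0.301, -0.018]
force: [-1.2, -0.1, 0.5]
gripper_width: 0.879
```

```bash
python3 - <<'E'
from h import *
st()
plan(AX+n0*.046,frame(-n0,-ys),N=1)
E
```

```text
t 5.42 p [ 0.5956 -0.0075  0.1769] z [ 0.5696  0.072  -0.8187] y [ 0.1298 -0.9915  0.0031] q [-0.368  0.109  2.049  0.595  0.506  0.616] F [-1.2 -0.1  0.5] T [-0.05  0.25 -0.  ] w 75.1
rows 1 dist 0.0014 angdeg [ 0.17 -0.04  0.07]
[0.026, -0.024, -0.033, 0.028, -0.007, 0.011]
```

Within 1.4 mm of the axis. Now I close and start to turn anticlockwise (tool az negative).

>>> drive_tool(
  targets=[0, 0, 0, 0, 0, 0, 0, 0, 0, 0, 0, 0, 0, 0, 0, 0, 0, 0, 0, 0, 0, 0, 0, 0],
  jaw=50,
  grip_force=35,
)

```text
clock: 5.75
position: [0.5953, -0.0069, 0.1768]
ee_rot: [0.952, 0.063, 0.3, -0.019]
force: [-0.7, -0.7, 2.1]
gripper_width: 0.746
```

>>> drive_tool(
  targets=[0, 0, 0, 0, 0, -0.8, 0, 0, 0, 0, 0, -0.8, 0, 0, 0, 0, 0, -0.8, 0, 0, 0, 0, 0, -0.8],
)

```text
clock: 6.08
position: [0.596, -0.0071, 0.1775]
ee_rot: [0.926, 0.226, 0.3, 0.034]
force: [0.1, -0.0, 1.1]
gripper_width: 0.742
```

```bash
cat >> h.py <<'E'
def ang():
    s,p,Rm=now();y=Rm[:,1];u=np.cross(ys,n0)
    a=np.degrees(np.arctan2(-(y@u)*1.0,-(y@ys)*1.0)) # angle from -ys
    r=p-AX;print('t',round(s['clock'],2),'turn about n',round(-np.degrees(np.arctan2(np.cross(y,-ys)@n0,y@-ys)),1),'off ys,u,n mm',(1000*np.array([r@ys,r@u,r@n0])).round(1),'tilt err deg',np.degrees(np.arccos(min(1,-Rm[:,2]@n0))).round(2),'toolT',(Rm.T@s['torque']).round(2),'toolF',(Rm.T@s['force']).round(1),'w',round(s['gripper_width']*85.4,1),'q',s['qpos'].round(2))
E
python3 -c "
from h import *
ang()"
```

```text
t 6.08 turn about n 19.9 off ys,u,n mm [-0.5 -0.  45.2] tilt err deg 0.17 toolT [ 0.19 -0.15  0.03] toolF [ 0.7  0.3 -0.9] w 63.4 q [-0.37  0.11  2.05  0.6   0.51  0.27]
```

>>> drive_tool(
  targets=[0, 0, 0, 0, 0, -0.8, 0, 0, 0, 0, 0, -0.8, 0, 0, 0, 0, 0, -0.8, 0, 0, 0, 0, 0, -0.8, 0, 0, 0, 0, 0, -0.8, 0, 0, 0, 0, 0, -0.8, 0, 0, 0, 0, 0, -0.8, 0, 0, 0, 0, 0, -0.8],
)

```text
clock: 6.75
position: [0.5968, -0.0065, 0.178]
ee_rot: [0.792, 0.531, 0.271, 0.135]
force: [-1.0, 1.3, 1.1]
gripper_width: 0.743
```

```bash
python3 -c "
from h import *
ang();c=cap('wrist');cv2.imwrite('pics/w4.png',c['color'])"
```

```text
t 6.75 turn about n 60.2 off ys,u,n mm [ 0.1  1.  45.1] tilt err deg 0.2 toolT [ 0.36 -0.    0.01] toolF [ 1.2 -0.7 -1.4] w 63.4 q [-0.37  0.11  2.05  0.6   0.51 -0.44]
```

View pics/w4.png

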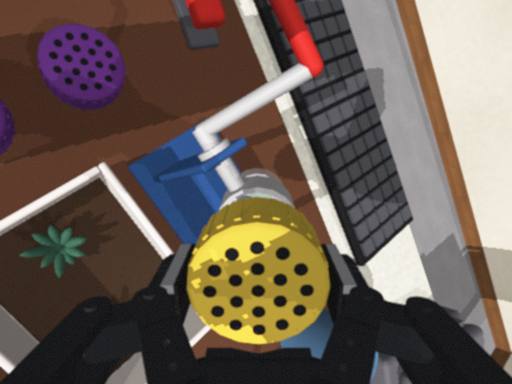

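>>> drive_tool(
  targets=[0, 0, 0, 0, 0, -0.6, 0, 0, 0, 0, 0, -0.6, 0, 0, 0, 0, 0, -0.6],
)

```text
clock: 7.05
position: [0.5968, -0.0063, 0.178]
ee_rot: [0.736, 0.605, 0.256, 0.16]
force: [-1.4, 0.4, 1.9]
gripper_width: 0.744
```

```bash
python3 -c "
from h import *
ang()"
```

```text
t 7.05 turn about n 71.3 off ys,u,n mm [ 0.3  0.9 45.1] tilt err deg 0.19 toolT [0.34 0.06 0.02] toolF [ 0.5 -0.2 -2.3] w 63.5 q [-0.37  0.11  2.05  0.6   0.51 -0.63]
```

>>> drive_tool(
  targets=[0, 0, 0, 0, 0, -0.5, 0, 0, 0, 0, 0, 0],
)

```text
clock: 7.22
position: [0.5966, -0.0063, 0.1778]
ee_rot: [0.72, 0.625, 0.252, 0.167]
force: [-2.3, -0.9, 2.6]
gripper_width: 0.744
```

```bash
python3 -c "
from h import *
ang()"
```

```text
t 7.22 turn about n 74.4 off ys,u,n mm [ 0.3  0.7 45.1] tilt err deg 0.17 toolT [ 0.37 -0.15 -0.01] toolF [-0.7 -0.3 -3.6] w 63.5 q [-0.37  0.11  2.05  0.6   0.51 -0.68]
```

>>> drive_tool(
  targets=[0, 0, 0, 0, 0, -0.5],
)

```text
clock: 7.3
position: [0.5966, -0.0063, 0.1778]
ee_rot: [0.704, 0.642, 0.248, 0.173]
force: [-2.9, 0.6, 2.1]
gripper_width: 0.744
```

```bash
python3 -c "
from h import *
ang()"
```

```text
t 7.3 turn about n 77.2 off ys,u,n mm [ 0.3  0.7 45.1] tilt err deg 0.17 toolT [0.37 0.03 0.07] toolF [ 0.7 -1.3 -3.4] w 63.6 q [-0.37  0.11  2.05  0.6   0.51 -0.73]
```

>>> drive_tool(
  targets=[0, 0, 0, 0, 0, -0.5],
)

```text
clock: 7.38
position: [0.5964, -0.0062, 0.1777]
ee_rot: [0.688, 0.66, 0.243, 0.179]
force: [-2.5, 0.5, 1.9]
gripper_width: 0.738
```

```bash
python3 -c "
from h import *
ang()"
```

```text
t 7.38 turn about n 80.1 off ys,u,n mm [ 0.4  0.5 45.1] tilt err deg 0.15 toolT [0.45 0.08 0.05] toolF [ 0.6 -1.  -3. ] w 63.1 q [-0.37  0.11  2.05  0.6   0.51 -0.78]
```

>>> drive_tool(
  targets=[0, 0, 0, 0, 0, -0.5],
)

```text
clock: 7.47
position: [0.5963, -0.0062, 0.1776]
ee_rot: [0.671, 0.678, 0.238, 0.185]
force: [-2.8, 0.7, 2.2]
gripper_width: 0.744
```

```bash
python3 -c "
from h import *
ang()"
```

```text
t 7.47 turn about n 83.1 off ys,u,n mm [ 0.5  0.3 45. ] tilt err deg 0.13 toolT [0.41 0.01 0.02] toolF [ 1.  -1.1 -3.3] w 63.6 q [-0.37  0.11  2.05  0.6   0.51 -0.84]
```

>>> drive_tool(
  targets=[0, 0, 0, 0, 0, -0.5],
)

```text
clock: 7.55
position: [0.5962, -0.0061, 0.1776]
ee_rot: [0.653, 0.695, 0.234, 0.191]
force: [-2.2, 0.3, 1.1]
gripper_width: 0.743
```

```bash
python3 -c "
from h import *
ang()"
```

```text
t 7.55 turn about n 86.0 off ys,u,n mm [ 0.5  0.3 45.1] tilt err deg 0.13 toolT [0.36 0.03 0.07] toolF [ 0.5 -1.2 -2.1] w 63.5 q [-0.37  0.11  2.05  0.6   0.51 -0.89]
```

>>> drive_tool(
  targets=[0, 0, 0, 0, 0, -0.5],
)

```text
clock: 7.63
position: [0.5962, -0.0062, 0.1775]
ee_rot: [0.635, 0.711, 0.229, 0.197]
force: [-1.7, -1.3, 1.8]
gripper_width: 0.744
```

```bash
python3 -c "
from h import *
ang()"
```

```text
t 7.63 turn about n 89.0 off ys,u,n mm [ 0.5  0.2 45.1] tilt err deg 0.13 toolT [ 0.36 -0.06  0.09] toolF [-1.1 -0.4 -2.5] w 63.5 q [-0.37  0.11  2.05  0.6   0.51 -0.94]
```

>>> drive_tool(
  targets=[0, 0, 0, 0, 0, -0.5],
)

```text
clock: 7.72
position: [0.5964, -0.0064, 0.1778]
ee_rot: [0.617, 0.727, 0.224, 0.203]
force: [1.3, -0.2, 2.5]
gripper_width: 0.744
```

```bash
python3 -c "
from h import *
ang()"
```

```text
t 7.72 turn about n 91.9 off ys,u,n mm [ 0.3  0.5 45.1] tilt err deg 0.16 toolT [-0.12 -0.06  0.13] toolF [-0.4  2.4 -1.3] w 63.5 q [-0.37  0.11  2.05  0.6   0.51 -0.99]
```

>>> drive_tool(
  targets=[0, 0, 0, 0, 0, -0.3],
)

```text
clock: 7.8
position: [0.5967, -0.0065, 0.178]
ee_rot: [0.606, 0.736, 0.221, 0.207]
force: [0.3, 1.3, 1.0]
gripper_width: 0.747
```

```bash
python3 -c "
from h import *
ang()"
```

```text
t 7.8 turn about n 93.6 off ys,u,n mm [ 0.1  0.9 45.1] tilt err deg 0.21 toolT [0.23 0.1  0.59] toolF [ 1.2  1.  -0.6] w 63.8 q [-0.37  0.11  2.05  0.6   0.51 -1.02]
```

>>> drive_tool(
  targets=[0, 0, 0, 0, 0, -0.3],
)

```text
clock: 7.88
position: [0.5968, -0.0065, 0.178]
ee_rot: [0.596, 0.744, 0.218, 0.21]
force: [-2.2, 0.3, 1.4]
gripper_width: 0.746
```

```bash
python3 -c "
from h import *
ang()"
```

```text
t 7.88 turn about n 95.1 off ys,u,n mm [ 0.1  0.9 45.1] tilt err deg 0.22 toolT [0.46 0.05 1.67] toolF [ 0.6 -0.9 -2.4] w 63.7 q [-0.37  0.11  2.05  0.6   0.51 -1.05]
```

>>> drive_tool(
  targets=[0, 0, 0, 0, 0, 0.6],
)

```text
clock: 7.97
position: [0.597, -0.0067, 0.1781]
ee_rot: [0.62, 0.724, 0.225, 0.203]
force: [-2.0, -1.9, 2.5]
gripper_width: 0.745
```

```bash
python3 -c "
from h import *
ang()"
```

```text
t 7.97 turn about n 91.4 off ys,u,n mm [-0.1  1.1 45.1] tilt err deg 0.25 toolT [ 0.33 -0.16 -0.04] toolF [-1.6 -0.4 -3.3] w 63.6 q [-0.37  0.11  2.05  0.6   0.51 -0.98]
```

>>> drive_tool(
  targets=[0, 0, 0, 0, 0, 0.5, 0, 0, 0, 0, 0, 0.2],
)

```text
clock: 8.13
position: [0.5973, -0.0074, 0.1783]
ee_rot: [0.65, 0.696, 0.233, 0.193]
force: [-1.0, 0.1, 1.8]
gripper_width: 0.746
```

>>> drive_tool(
  targets=[0, 0, -0.15, 0, 0, 0, 0, 0, 0, 0, 0, 0],
)

```text
clock: 8.3
position: [0.5945, -0.0079, 0.1817]
ee_rot: [0.653, 0.695, 0.234, 0.193]
force: [0.6, 0.7, 0.2]
gripper_width: 0.747
```

```bash
python3 -c "
from h import *
ang()"
```

```text
t 8.3 turn about n 86.1 off ys,u,n mm [-1.   1.  49.6] tilt err deg 0.27 toolT [ 0.31 -0.04  0.05] toolF [0.7 0.6 0.3] w 63.8 q [-0.37  0.1   2.05  0.59  0.52 -0.88]
```

```bash
python3 -c "
from h import *
s,p,Rm=now();plan(AX+n0*.075,frame(-n0,Rm[:,1]),N=3)"
```

```text
rows 3 dist 0.0254 angdeg [ 0.24  0.11 -0.  ]
[0.01, -0.011, -0.282, 0.014, 0.006, -0, 0.01, -0.011, -0.282, 0.014, 0.006, -0, 0.01, -0.012, -0.282, 0.014, 0.006, -0]
```

>>> drive_tool(
  targets=[0.01, -0.01, -0.28, 0, 0, 0, 0.01, -0.01, -0.28, 0, 0, 0],
)

```text
clock: 8.47
position: [0.5833, -0.0084, 0.1942]
ee_rot: [0.653, 0.694, 0.233, 0.191]
force: [0.2, 0.3, -0.2]
gripper_width: 0.747
```

```bash
python3 -c "
from h import *
ang()
c=cap('side');cv2.imwrite('pics/s5.png',cv2.resize(c['color'][100:260,160:360],None,fx=4,fy=3.7))"
```

```text
t 8.47 turn about n 86.0 off ys,u,n mm [-0.  -0.9 66.2] tilt err deg 0.09 toolT [ 0.27 -0.05 -0.02] toolF [0.3 0.  0.3] w 63.8 q [-0.38  0.06  2.05  0.57  0.55 -0.86]
```

View pics/s5.png

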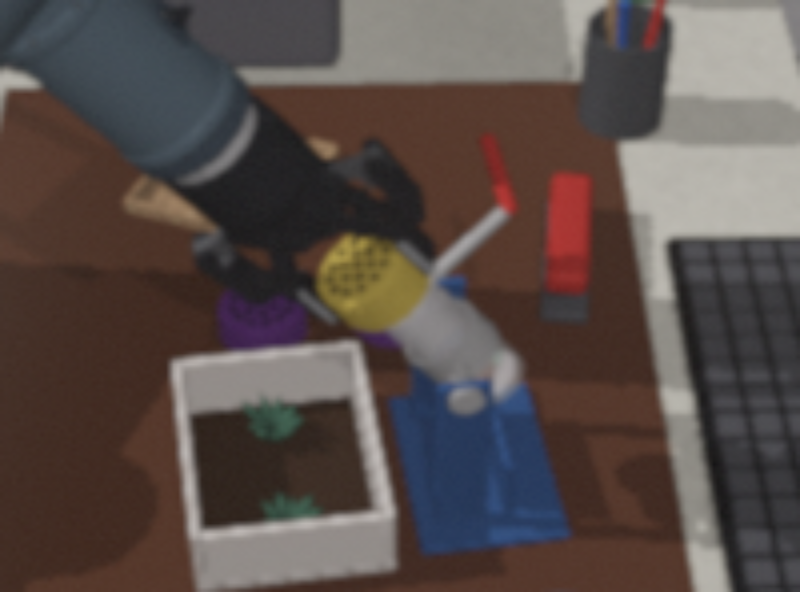

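>>> drive_tool(
  targets=[0, 0, -0.7, 0, 0, 0, 0, 0, -0.9, 0, 0, 0],
)

```text
clock: 8.68
position: [0.5539, -0.0114, 0.2324]
ee_rot: [0.654, 0.695, 0.232, 0.189]
force: [-1.1, 0.1, 0.3]
gripper_width: 0.746
```

```bash
python3 -c "
from h import *
ang();st()
s,p,Rm=now()
a=TYAW;ds=[np.array([np.cos(a+k*np.pi/4),np.sin(a+k*np.pi/4),0]) for k in range(8)]
for d in ds: print(d, np.degrees(R.from_matrix(Rm.T@frame(-ez,d)).magnitude()))
d=Rm[:,1].copy();d[2]=0
plan(np.r_[TRAY,.2],frame(-ez,d))"
```

```text
t 8.68 turn about n 85.9 off ys,u,n mm [  0.8  -3.2 114.4] tilt err deg 0.2 toolT [ 0.26 -0.06 -0.01] toolF [ 0.2 -0.8 -0.8] w 63.7 q [-0.42 -0.05  2.05  0.51  0.67 -0.81]
t 8.68 p [ 0.5539 -0.0114  0.2324] z [ 0.5659  0.0758 -0.821 ] y [0.8212 0.0367 0.5694] q [-0.425 -0.045  2.046  0.507  0.672 -0.811] F [-1.1  0.1  0.3] T [-0.07  0.26 -0.01] w 63.7
[0.3762 0.9265 0.    ] 72.33992197543962
[-0.3891  0.9212  0.    ] 113.11044057029439
[-0.9265  0.3762  0.    ] 155.62738062716474
[-0.9212 -0.3891  0.    ] 161.45997620819736
[-0.3762 -0.9265  0.    ] 118.83989189583629
[ 0.3891 -0.9212  0.    ] 77.67185885187816
[ 0.9265 -0.3762  0.    ] 42.95522065565509
[0.9212 0.3891 0.    ] 39.72620803728052
rows 12 dist 0.356 angdeg [34.7  -2.8   0.88]
[0.962, -0.23, -0.001, 0.482, -0.039, 0.012, 0.962, -0.231, 0.007, 0.482, -0.039, 0.012, 0.961, -0.231, 0.014, 0.482, -0.039, 0.012, 0.961, -0.232, 0.022, 0.482, -0.039, 0.012, 0.961, -0.232, 0.03, 0.482, -0.039, 0.012, 0.961, -0.231, 0.038, 0.482, -0.039, 0.012, 0.961, -0.23, 0.045, 0.482, -0.039, 0.012, 0.961, -0.229, 0.053, 0.482, -0.039, 0.012, 0.96, -0.227, 0.061, 0.482, -0.039, 0.012, 0.96, -0.225, 0.068, 0.482, -0.039, 0.012]
[0.96, -0.223, 0.076, 0.482, -0.039, 0.012, 0.961, -0.22, 0.083, 0.482, -0.039, 0.012]
```

```bash
python3 -c "
from h import *
plan(np.r_[TRAY,.2],frame(-ez,np.array([.9212,.3891,0])))"
```

```text
rows 12 dist 0.356 angdeg [ 34.81   3.38 -18.83]
[0.962, -0.23, -0.001, 0.484, 0.047, -0.262, 0.968, -0.203, 0.015, 0.484, 0.047, -0.262, 0.973, -0.175, 0.029, 0.484, 0.047, -0.262, 0.977, -0.147, 0.042, 0.484, 0.047, -0.262, 0.98, -0.117, 0.053, 0.484, 0.047, -0.262, 0.983, -0.088, 0.063, 0.484, 0.047, -0.262, 0.985, -0.057, 0.072, 0.484, 0.047, -0.262, 0.985, -0.026, 0.079, 0.484, 0.047, -0.262, 0.985, 0.005, 0.084, 0.484, 0.047, -0.262, 0.984, 0.036, 0.088, 0.484, 0.047, -0.262]
[0.982, 0.068, 0.09, 0.484, 0.047, -0.262, 0.98, 0.099, 0.091, 0.484, 0.047, -0.262]
```

>>> drive_tool(
  targets=[0.96, -0.23, 0, 0.48, 0.05, -0.26, 0.97, -0.2, 0, 0.48, 0.05, -0.26, 0.97, -0.18, 0.03, 0.48, 0.05, -0.26, 0.98, -0.15, 0.04, 0.48, 0.05, -0.26, 0.98, -0.12, 0.05, 0.48, 0.05, -0.26, 0.98, -0.09, 0.06, 0.48, 0.05, -0.26, 0.98, -0.06, 0.07, 0.48, 0.05, -0.26, 0.98, -0.03, 0.08, 0.48, 0.05, -0.26, 0.98, 0, 0.08, 0.48, 0.05, -0.26, 0.98, 0.04, 0.08, 0.48, 0.05, -0.26],
)

```text
clock: 9.52
position: [0.4757, 0.2709, 0.2177]
ee_rot: [0.581, 0.812, 0.036, 0.039]
force: [0.8, -1.3, 0.2]
gripper_width: 0.747
```

```bash
python3 -c "
from h import *
st()
plan(np.r_[TRAY,.12],frame(-ez,np.array([.9212,.3891,0])))"
```

```text
t 9.52 p [0.4757 0.2709 0.2177] z [ 0.1061  0.0127 -0.9943] y [0.9412 0.3214 0.1045] q [ 0.329  0.203  1.647 -0.024  1.187  0.008] F [ 0.8 -1.3  0.2] T [ 0.01  0.08 -0.  ] w 63.8
rows 4 dist 0.1155 angdeg [ 5.95  1.49 -4.11]
[0.53, -0.045, 0.803, 0.248, 0.062, -0.171, 0.525, -0.015, 0.807, 0.248, 0.062, -0.171, 0.52, 0.015, 0.81, 0.248, 0.062, -0.171, 0.514, 0.046, 0.813, 0.248, 0.062, -0.171]
```

>>> drive_tool(
  targets=[0.53, -0.05, 0.8, 0.25, 0.06, -0.17, 0.53, 0, 0.8, 0.25, 0.06, -0.17, 0.53, 0, 0.8, 0.25, 0.06, -0.17, 0.53, 0.05, 0.8, 0.25, 0.06, -0.17, 0, 0, 0, 0, 0, 0],
)

```text
clock: 9.93
position: [0.4606, 0.3411, 0.122]
ee_rot: [0.549, 0.836, 0.001, 0.001]
force: [0.1, 0.1, -0.9]
gripper_width: 0.744
```

```bash
python3 -c "
from h import *
st()
c=cap('side');cv2.imwrite('pics/s6.png',cv2.resize(c['color'][80:240,140:340],None,fx=4,fy=3.7))
c=cap('top');cv2.imwrite('pics/t6.png',cv2.resize(c['color'][140:290,80:280],None,fx=4,fy=4))
W=cloud(c);H,S,V=cv2.split(cv2.cvtColor(c['color'],cv2.COLOR_BGR2HSV))
sel=(H>20)&(H<35)&(S>130)&(abs(W[...,1]-.33)<.1)&(W[...,2]>.05);print(sel.sum(),W[sel].mean(0) if sel.any() else 0)
plan(np.r_[TRAY,.03],frame(-ez,np.array([.9212,.3891,0])),N=4)"
```

```text
t 9.93 p [0.4606 0.3411 0.122 ] z [ 0.0025  0.0019 -1.    ] y [0.9178 0.397  0.003 ] q [0.443 0.391 1.629 0.001 1.118 0.034] F [ 0.1  0.1 -0.9] T [-0.08 -0.01  0.01] w 63.5
290 [0.467  0.3242 0.1524]
rows 4 dist 0.0965 angdeg [0.54 0.04 0.42]
[-0.064, -0.057, 0.8, 0.023, 0.002, 0.018, -0.064, -0.055, 0.8, 0.023, 0.002, 0.018, -0.064, -0.053, 0.8, 0.023, 0.002, 0.018, -0.065, -0.051, 0.8, 0.023, 0.002, 0.018]
```

View pics/s6.png

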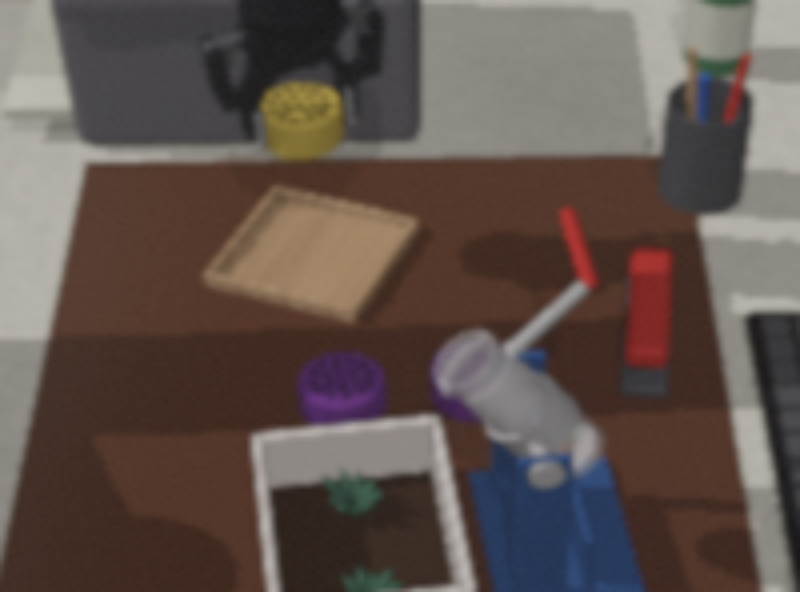

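View pics/t6.png

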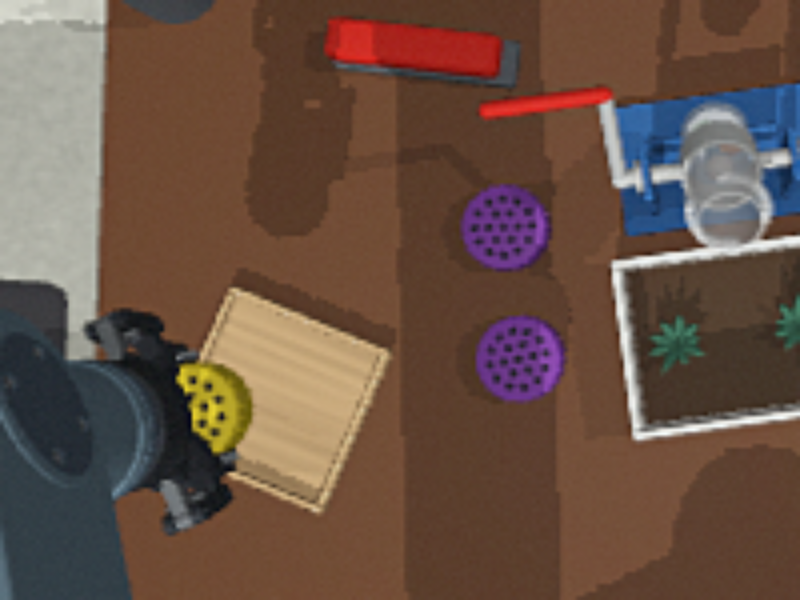

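>>> drive_tool(
  targets=[-0.06, -0.06, 0.8, 0, 0, 0, -0.06, -0.06, 0.8, 0, 0, 0, -0.06, -0.06, 0.8, 0, 0, 0, -0.06, -0.06, 0.7, 0, 0, 0, 0, 0, 0, 0, 0, 0],
)

```text
clock: 10.45
position: [0.4692, 0.3296, 0.0431]
ee_rot: [0.551, 0.834, 0.013, 0.011]
force: [-0.3, -0.9, -1.1]
gripper_width: 0.744
```

```bash
python3 -c "
from h import *
st()
plan(np.r_[TRAY,.012],frame(-ez,np.array([.9212,.3891,0])),N=2)
c=cap('wrist');cv2.imwrite('pics/w7.png',c['color'])"
```

```text
t 10.45 p [0.4692 0.3296 0.0431] z [ 0.0329  0.0105 -0.9994] y [0.9195 0.3915 0.0343] q [ 0.42   0.472  1.732 -0.005  0.903  0.021] F [-0.3 -0.9 -1.1] T [-0.09  0.04 -0.01] w 63.5
rows 2 dist 0.0324 angdeg [1.97 0.18 0.16]
[0.074, -0.146, 0.514, 0.164, 0.015, 0.013, 0.073, -0.137, 0.517, 0.164, 0.015, 0.013]
```

View pics/w7.png

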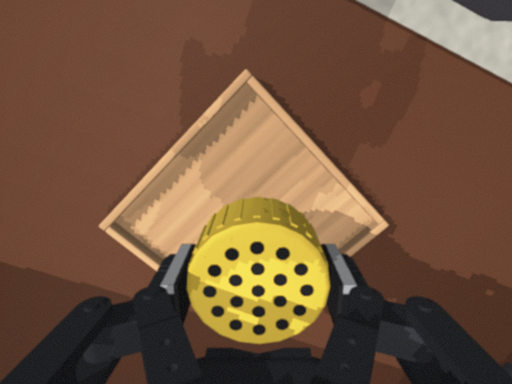

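```bash
python3 -c "
from h import *
c=cap('wrist')
for u,v in [(103,226),(247,73),(387,226)]:
    o,d=ray(c,u,v);print(o+d*(.014-o[2])/d[2])
c=np.load('top0.npy',allow_pickle=True).item()
for u,v in [(112,288),(270,352),(42,445)]:
    o,d=ray(c,110+u/4-.4,140+v/4-.4);print('top',o+d*(.014-o[2])/d[2])
"
```

```text
[0.3805 0.2941 0.014 ]
[0.4298 0.4122 0.014 ]
[0.5489 0.3622 0.014 ]
top [0.5447 0.3625 0.014 ]
top [0.4965 0.2436 0.014 ]
top [0.4284 0.4113 0.014 ]
```

```bash
sed -i 's/^TRAY=np.array([^)]*)/TRAY=np.array([.463,.328])/' h.py; python3 -c "
from h import *
plan(np.r_[TRAY,.014],frame(-ez,np.array([.9212,.3891,0])),N=3)"
```

```text
rows 3 dist 0.0337 angdeg [2.28 0.15 0.17]
[0.005, -0.115, 0.356, 0.127, 0.009, 0.009, 0.005, -0.11, 0.358, 0.127, 0.009, 0.009, 0.005, -0.105, 0.359, 0.127, 0.009, 0.009]
```

>>> drive_tool(
  targets=[0, -0.1, 0.35, 0.13, 0, 0, 0, -0.1, 0.35, 0.13, 0, 0, 0, -0.1, 0.3, 0.13, 0, 0, 0, 0, 0, 0, 0, 0],
)

```text
clock: 10.88
position: [0.4686, 0.329, 0.0215]
ee_rot: [0.552, 0.834, 0.003, 0.004]
force: [-0.7, -1.0, -0.5]
gripper_width: 0.746
```

```bash
python3 -c "
from h import *
st()
plan(np.r_[TRAY,.01],frame(-ez,np.array([.9212,.3891,0])),N=2)
c=cap('side');cv2.imwrite('pics/s8.png',cv2.resize(c['color'][80:240,140:340],None,fx=4,fy=3.7))"
```

```text
t 10.88 p [0.4686 0.329  0.0215] z [ 0.0092  0.0008 -1.    ] y [0.9206 0.3904 0.0088] q [ 0.419  0.513  1.727 -0.004  0.892  0.021] F [-0.7 -1.  -0.5] T [0.01 0.04 0.01] w 63.7
rows 2 dist 0.0129 angdeg [0.5  0.16 0.08]
[0.022, -0.095, 0.191, 0.042, 0.013, 0.007, 0.021, -0.094, 0.191, 0.042, 0.013, 0.007]
```

View pics/s8.png

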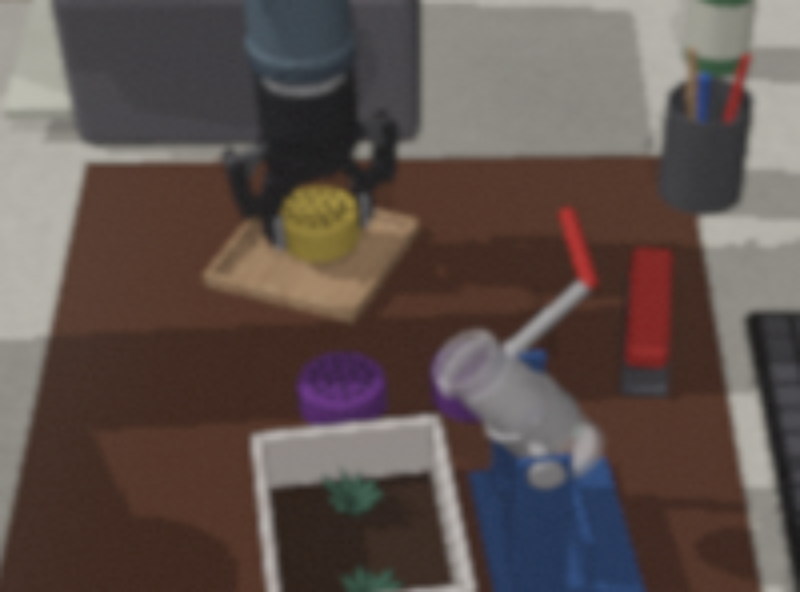

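>>> drive_tool(
  targets=[0, -0.1, 0.25, 0.05, 0, 0, 0, -0.1, 0.2, 0.03, 0, 0, 0, 0, 0, 0, 0, 0],
)

```text
clock: 11.18
position: [0.4639, 0.3273, 0.0079]
ee_rot: [0.552, 0.834, 0.0, 0.002]
force: [-0.4, 0.2, -1.2]
gripper_width: 0.745
```

```bash
python3 -c "
from h import *
st()"
```

```text
t 11.18 p [0.4639 0.3273 0.0079] z [ 0.0034 -0.0016 -1.    ] y [0.9204 0.3909 0.0025] q [ 0.42   0.529  1.743 -0.004  0.867  0.021] F [-0.4  0.2 -1.2] T [ 0.03 -0.01  0.02] w 63.6
```

>>> drive_tool(
  targets=[0, 0, 0.05, 0, 0, 0, 0, 0, 0, 0, 0, 0],
)

```text
clock: 11.35
position: [0.4632, 0.3272, 0.0056]
ee_rot: [0.552, 0.834, -0.0, 0.001]
force: [-0.3, -0.5, -0.6]
gripper_width: 0.744
```

```bash
python3 -c "
from h import *
st()"
```

```text
t 11.35 p [0.4632 0.3272 0.0056] z [ 0.0021 -0.0022 -1.    ] y [0.9203 0.3912 0.001 ] q [ 0.42   0.532  1.745 -0.004  0.863  0.021] F [-0.3 -0.5 -0.6] T [-0.05  0.02  0.06] w 63.6
```

>>> drive_tool(
  targets=[0, 0, 0, 0, 0, 0, 0, 0, 0, 0, 0, 0, 0, 0, 0, 0, 0, 0, 0, 0, 0, 0, 0, 0],
  jaw=76,
)

```text
clock: 11.68
position: [0.4636, 0.3275, 0.0061]
ee_rot: [0.552, 0.834, 0.0, 0.002]
force: [-0.4, 0.1, 0.5]
gripper_width: 0.888
```

```bash
python3 -c "
from h import *
st()
c=cap('side');cv2.imwrite('pics/s9.png',cv2.resize(c['color'][80:240,140:340],None,fx=4,fy=3.7))
c=cap('wrist');cv2.imwrite('pics/w9.png',c['color'])"
```

```text
t 11.68 p [0.4636 0.3275 0.0061] z [ 0.0032 -0.0017 -1.    ] y [0.9202 0.3914 0.0023] q [ 0.42   0.532  1.745 -0.004  0.863  0.021] F [-0.4  0.1  0.5] T [-0.05 -0.01  0.04] w 75.9
```

View pics/w9.png

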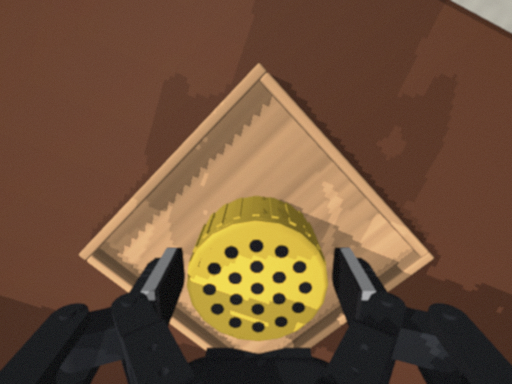

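>>> drive_tool(
  targets=[0, 0, -0.5, 0, 0, 0, 0, 0, -0.8, 0, 0, 0, 0, 0, -0.9, 0, 0, 0, 0, 0, -0.9, 0, 0, 0, 0, 0, -0.9, 0, 0, 0, 0, 0, -0.9, 0, 0, 0, 0, 0, -0.9, 0, 0, 0],
  jaw=85,
)

```text
clock: 12.37
position: [0.4586, 0.3255, 0.1802]
ee_rot: [0.552, 0.834, -0.007, -0.003]
force: [0.9, 0.3, 0.2]
gripper_width: 0.992
```

```bash
python3 -c "
from h import *
st()
for n in ['wrist','side']:
    c=cap(n);cv2.imwrite('pics/%s10.png'%n,c['color'])
    W=cloud(c);H,S,V=cv2.split(cv2.cvtColor(c['color'],cv2.COLOR_BGR2HSV))
    sel=(H>22)&(H<35)&(S>130)&(abs(W[...,1]-.33)<.06)&(abs(W[...,0]-.46)<.06)&(W[...,2]>.02);q=W[sel];q=q[q[:,2]>np.percentile(q[:,2],95)-.006]
    mu=q.mean(0);nn=np.linalg.svd(q-mu)[2][2];print(n,cv2.minEnclosingCircle(q[:,:2].astype(np.float32)),mu[2],nn)
"
```

```text
t 12.37 p [0.4586 0.3255 0.1802] z [-0.0116 -0.0083 -0.9999] y [ 0.9204  0.3908 -0.0139] q [ 0.421  0.328  1.568 -0.003  1.259  0.02 ] F [0.9 0.3 0.2] T [-0.03 -0.02  0.04] w 84.7
wrist ((0.4553948640823364, 0.3227291703224182), 0.03920650854706764) 0.03852561183779935 [0.0096 0.0125 0.9999]
side ((0.46065008640289307, 0.3235287070274353), 0.032640159130096436) 0.037289450530560174 [ 0.011  -0.0056  0.9999]
```

View pics/wrist10.png

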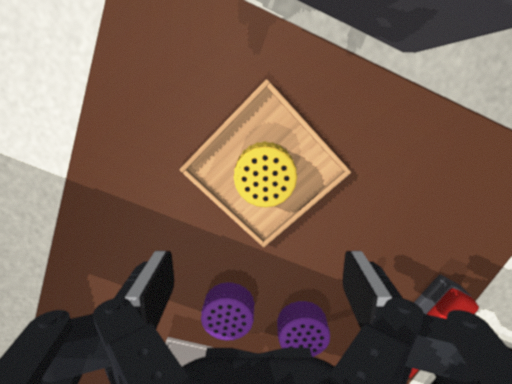

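View pics/side10.png

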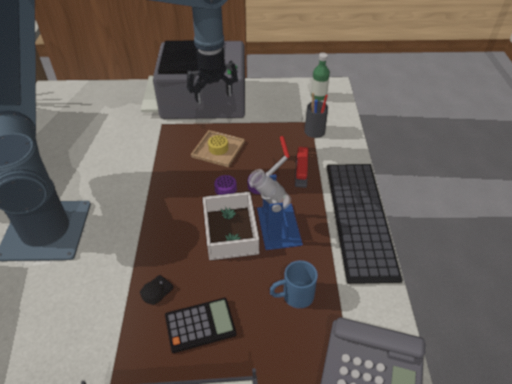

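```bash
cat >> h.py <<'E'
def hbar(th): # bar centre at joint angle th
    f=np.radians(40)-th
    return AX+.112*ys+.075*(np.sin(f)*xs+np.cos(f)*ez)
def htool(tau): # deg
    t=np.radians(tau);return frame(-(np.sin(t)*xs+np.cos(t)*ez),np.cos(t)*xs-np.sin(t)*ez)
def hpose(th,tau,back=0):
    Rm=htool(tau);return hbar(th)+Rm[:,2]*(.019-back),Rm
E
python3 -c "
from h import *
print(hbar(0),hbar(1.5))
# remeasure handle from wrist pic? use top
c=cap('top');W=cloud(c);H,S,V=cv2.split(cv2.cvtColor(c['color'],cv2.COLOR_BGR2HSV))
m=((H<6)|(H>174))&(S>150)&(W[...,2]>.17)&(W[...,2]<.22)&(abs(W[...,0]-.65)<.06)&(abs(W[...,1]-.11)<.09)
p=W[m];print(len(p),p.mean(0),p.min(0),p.max(0)); print(proj(c,[hbar(0),hbar(0)+.037*ys,hbar(0)-.037*ys]));v,u=np.nonzero(m);print(u.min(),u.max(),v.min(),v.max())
p,Rm=hpose(0,15,.10);print(p);plan(p,Rm)
"
```

```text
[0.6549 0.114  0.198 ] [0.5536 0.1007 0.1927]
139 [0.6565 0.1082 0.2006] [0.6465 0.0671 0.1944] [0.6649 0.1499 0.2048]
[[213.3795 165.884 ]
 [198.7484 167.8038]
 [227.9785 163.9684]]
199 232 162 169
[0.6757 0.1168 0.2762]
rows 10 dist 0.3149 angdeg [14.5   2.26 15.39]
[-0.924, 0.385, -0.315, 0.242, 0.038, 0.257, -0.913, 0.401, -0.329, 0.242, 0.038, 0.257, -0.9, 0.417, -0.343, 0.242, 0.038, 0.257, -0.887, 0.432, -0.357, 0.242, 0.038, 0.257, -0.874, 0.447, -0.372, 0.242, 0.038, 0.257, -0.861, 0.46, -0.387, 0.242, 0.038, 0.257, -0.846, 0.473, -0.402, 0.242, 0.038, 0.257, -0.832, 0.485, -0.417, 0.242, 0.038, 0.257, -0.817, 0.497, -0.433, 0.242, 0.038, 0.257, -0.802, 0.507, -0.449, 0.242, 0.038, 0.257]
```

>>> drive_tool(
  targets=[0, 0, -1, 0, 0, 0, -0.5, 0.3, -1, 0.24, 0, 0.25, -0.9, 0.4, -0.6, 0.24, 0.04, 0.26, -0.9, 0.4, -0.33, 0.24, 0.04, 0.26, -0.9, 0.42, -0.35, 0.24, 0.04, 0.26, -0.88, 0.43, -0.35, 0.24, 0.04, 0.26, -0.87, 0.45, -0.37, 0.24, 0.04, 0.26, -0.86, 0.46, -0.3, 0.24, 0.04, 0.26],
  jaw=55,
  grip_force=25,
)

```text
clock: 13.18
position: [0.5963, 0.1883, 0.2959]
ee_rot: [0.624, 0.775, -0.081, -0.068]
force: [0.5, 0.5, -0.3]
gripper_width: 0.64
```

```bash
python3 -c "
from h import *
st();p,Rm=hpose(0,15,.10);print(p);plan(p,Rm)
"
```

```text
t 13.18 p [0.5963 0.1883 0.2959] z [-0.2054 -0.0403 -0.9779] y [ 0.9553  0.209  -0.2093] q [ 0.135  0.513  1.022 -0.013  1.817 -0.082] F [ 0.5  0.5 -0.3] T [ 0.03 -0.14  0.07] w 54.6
[0.6757 0.1168 0.2762]
rows 3 dist 0.1086 angdeg [2.91 0.87 4.71]
[-0.965, 0.722, 0.065, 0.162, 0.048, 0.262, -0.945, 0.749, 0.048, 0.162, 0.048, 0.262, -0.924, 0.776, 0.03, 0.162, 0.048, 0.262]
```

>>> drive_tool(
  targets=[-0.96, 0.72, 0.07, 0.16, 0.05, 0.26, -0.94, 0.75, 0.05, 0.16, 0.05, 0.26, -0.92, 0.78, 0.03, 0.16, 0.05, 0.26, 0, 0, 0, 0, 0, 0],
)

```text
clock: 13.52
position: [0.6815, 0.108, 0.2668]
ee_rot: [0.657, 0.742, -0.102, -0.09]
force: [-0.4, -0.4, -1.3]
gripper_width: 0.643
```

```bash
python3 -c "
from h import *
st();p,Rm=hpose(0,15,.0);print(p);plan(p,Rm,N=4)
c=cap('wrist');cv2.imwrite('pics/w11.png',c['color']);print(proj(c,[hbar(0)]))
"
```

```text
t 13.52 p [0.6815 0.108  0.2668] z [-0.2675 -0.033  -0.963 ] y [ 0.956   0.1158 -0.2695] q [ 0.011  0.709  0.767 -0.032  1.937 -0.117] F [-0.4 -0.4 -1.3] T [-0.04 -0.13  0.  ] w 54.9
[0.65   0.1134 0.1796]
rows 4 dist 0.0928 angdeg [-0.63 -0.12 -0.57]
[0.077, -0.05, 0.768, -0.026, -0.005, -0.024, 0.077, -0.052, 0.768, -0.026, -0.005, -0.024, 0.078, -0.053, 0.768, -0.026, -0.005, -0.024, 0.078, -0.055, 0.768, -0.026, -0.005, -0.024]
[[250.8642 191.7881]]
```

View pics/w11.png

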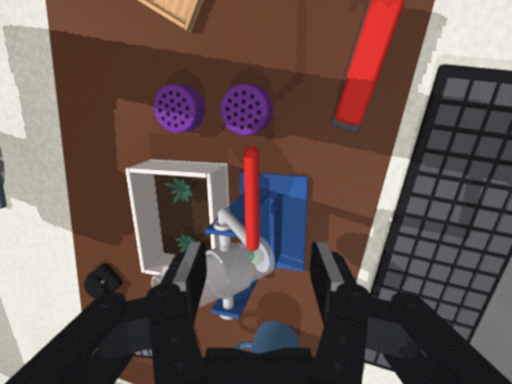

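>>> drive_tool(
  targets=[0.08, -0.05, 0.77, 0, 0, 0, 0.08, -0.05, 0.77, 0, 0, 0, 0.08, -0.05, 0.77, 0, 0, 0, 0.08, -0.05, 0.6, 0, 0, 0, 0, 0, 0, 0, 0, 0],
)

```text
clock: 13.98
position: [0.6456, 0.1178, 0.1768]
ee_rot: [0.656, 0.742, -0.103, -0.094]
force: [0.0, -0.5, -0.3]
gripper_width: 0.642
```

```bash
python3 -c "
from h import *
st();p,Rm=hpose(0,15,.0);print(p);plan(p,Rm,N=1)
c=cap('wrist');cv2.imwrite('pics/w12.png',c['color'])
"
```

```text
t 13.98 p [0.6456 0.1178 0.1768] z [-0.274  -0.0301 -0.9613] y [ 0.9538  0.1192 -0.2756] q [ 0.024  0.673  1.046 -0.024  1.701 -0.1  ] F [ 0.  -0.5 -0.3] T [ 0.05 -0.14  0.07] w 54.8
[0.65   0.1134 0.1796]
rows 1 dist 0.0068 angdeg [-1.   -0.34 -0.36]
[-0.164, 0.095, -0.126, -0.167, -0.056, -0.061]
```

View pics/w12.png

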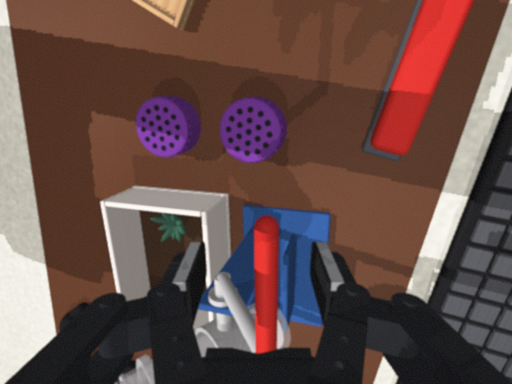

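>>> drive_tool(
  targets=[-0.12, 0.1, -0.08, -0.1, 0, 0, 0, 0, 0, 0, 0, 0],
)

```text
clock: 14.2
position: [0.6509, 0.1156, 0.1818]
ee_rot: [0.655, 0.744, -0.098, -0.089]
force: [-0.3, -1.0, -0.1]
gripper_width: 0.643
```

>>> drive_tool(
  targets=[0, 0, 0, 0, 0, 0, 0, 0, 0, 0, 0, 0, 0, 0, 0, 0, 0, 0, 0, 0, 0, 0, 0, 0, 0, 0, 0, 0, 0, 0, 0, 0, 0, 0, 0, 0],
  jaw=4,
  grip_force=30,
)

```text
clock: 14.7
position: [0.653, 0.1156, 0.1868]
ee_rot: [0.656, 0.744, -0.095, -0.086]
force: [-0.3, 0.4, -0.7]
gripper_width: 0.115
```

```bash
cat >> h.py <<'E'
def hs():
    s,p,Rm=now();g=p-Rm[:,2]*.019;r=g-AX;f=np.arctan2(r@xs,r[2])
    print('theta~',round(np.radians(40)-f,3),'r',round(np.hypot(r@xs,r[2]),4),'y',round(r@ys,4))
E
python3 -c "
from h import *
st();hs()
"
```

```text
t 14.7 p [0.653  0.1156 0.1868] z [-0.2532 -0.029  -0.967 ] y [ 0.9593  0.1218 -0.2548] q [ 0.02   0.666  1.03  -0.024  1.703 -0.106] F [-0.3  0.4 -0.7] T [ 0.04 -0.09  0.03] w 9.8
theta~ 0.027 r 0.0826 y 0.1137
```

```bash
cat >> h.py <<'E'
def arc(th0,th1,t0,t1,N,back=.006,fix=1.0):
    s,p,Rm=now();out=[]
    for i in range(1,N+1):
        a=i/N;P,Q=hpose(th0+(th1-th0)*a,t0+(t1-t0)*a,back)
        d=Rm.T@(P-p)/.03; rv=R.from_matrix(Rm.T@Q).as_rotvec()/np.radians(6)
        out.append(np.r_[d,rv].round(2));p,Rm=P,Q
    print('['+',\n '.join(', '.join('%g'%x for x in o) for o in out)+']')
E
python3 -c "
from h import *
arc(0.03,.55,15,5,7)
"
```

```text
[-0.06, -0.27, -0.04, -0.2, -0.04, -0.04,
 -0, -0.17, -0.06, -0.24, -0, -0,
 0, -0.17, -0.05, -0.24, 0, -0,
 0, -0.17, -0.04, -0.24, -0, 0,
 -0, -0.17, -0.03, -0.24, -0, -0,
 0, -0.17, -0.02, -0.24, 0, 0,
 -0, -0.17, -0.01, -0.24, -0, -0]
```

>>> drive_tool(
  targets=[-0.05, -0.2, -0.05, -0.2, 0, 0, 0, -0.18, -0.06, -0.24, 0, 0, 0, -0.18, -0.05, -0.24, 0, 0, 0, -0.18, -0.04, -0.24, 0, 0, 0, -0.18, -0.03, -0.24, 0, 0, 0, -0.18, -0.02, -0.24, 0, 0],
)

```text
clock: 15.2
position: [0.6378, 0.1136, 0.1976]
ee_rot: [0.661, 0.75, -0.024, -0.026]
force: [7.8, 2.3, -5.2]
gripper_width: 0.116
```

```bash
python3 -c "
from h import *
st();hs()
c=cap('side');cv2.imwrite('pics/s13.png',cv2.resize(c['color'][80:240,140:340],None,fx=4,fy=3.7))
"
```

```text
t 15.2 p [0.6378 0.1136 0.1976] z [-0.0714 -0.0021 -0.9974] y [ 0.9895  0.126  -0.0711] q [ 0.005  0.501  1.259 -0.002  1.453 -0.121] F [ 7.8  2.3 -5.2] T [ 0.37 -1.52  0.05] w 9.9
theta~ 0.293 r 0.0828 y 0.1137
```

View pics/s13.png

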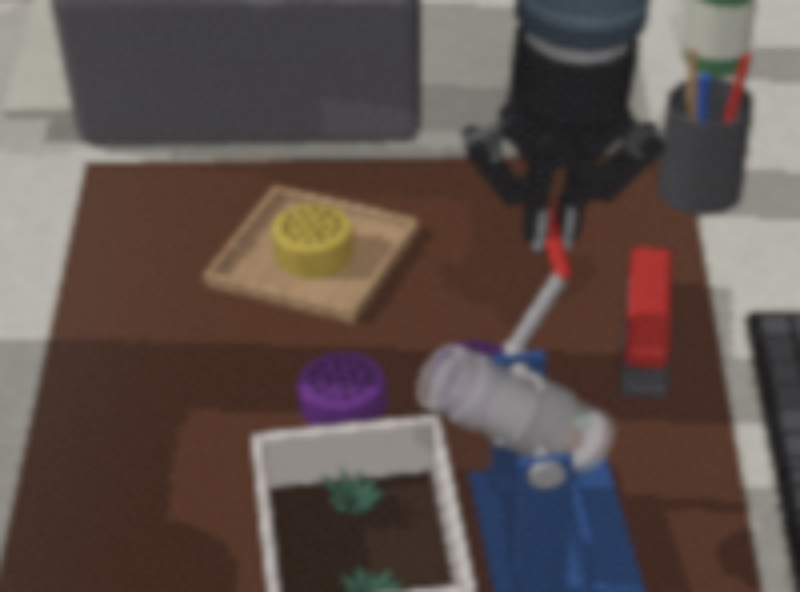

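```bash
python3 -c "
from h import *
arc(.29,.95,4,-8,9)
"
```

```text
[-0.06, -0.2, 0.01, -0.23, -0.06, -0.04,
 0, -0.17, -0.05, -0.22, -0, 0,
 -0, -0.17, -0.04, -0.22, -0, -0,
 0, -0.17, -0.03, -0.22, -0, 0,
 0, -0.17, -0.02, -0.22, -0, -0,
 -0, -0.17, -0.01, -0.22, 0, -0,
 0, -0.17, -0, -0.22, -0, 0,
 0, -0.17, 0.01, -0.22, -0, 0,
 -0, -0.17, 0.02, -0.22, 0, -0]
```

>>> drive_tool(
  targets=[-0.05, -0.24, 0, -0.15, -0.05, 0, 0, -0.24, -0.04, -0.15, 0, 0, 0, -0.24, -0.03, -0.15, 0, 0, 0, -0.24, -0.02, -0.15, 0, 0, 0, -0.24, -0.01, -0.15, 0, 0, 0, -0.24, 0, -0.15, 0, 0, 0, -0.24, 0.01, -0.15, 0, 0, 0, -0.24, 0.02, -0.15, 0, 0],
)

```text
clock: 15.92
position: [0.6013, 0.1088, 0.2058]
ee_rot: [0.66, 0.749, 0.043, 0.035]
force: [9.2, 2.9, -5.9]
gripper_width: 0.113
```

```bash
python3 -c "
from h import *
st();hs()
arc(.85,1.25,-5,-15,6)
"
```

```text
t 15.92 p [0.6013 0.1088 0.2058] z [ 0.109   0.0183 -0.9939] y [0.9861 0.1243 0.1104] q [-0.015  0.317  1.524  0.021  1.192 -0.148] F [ 9.2  2.9 -5.9] T [ 0.38 -1.59  0.06] w 9.6
theta~ 0.79 r 0.0845 y 0.1137
[-0.06, -0.32, 0.13, -0.05, -0.04, -0.05,
 0, -0.15, 0.02, -0.28, 0, -0,
 0, -0.15, 0.03, -0.28, 0, -0,
 -0, -0.15, 0.03, -0.28, -0, 0,
 0, -0.15, 0.04, -0.28, -0, 0,
 -0, -0.15, 0.05, -0.28, 0, 0]
```

>>> drive_tool(
  targets=[-0.05, -0.24, 0.06, -0.15, -0.05, 0, 0, -0.24, 0.06, -0.15, 0, 0, 0, -0.24, 0.07, -0.15, 0, 0, 0, -0.24, 0.08, -0.15, 0, 0, 0, -0.24, 0.09, -0.15, 0, 0, 0, -0.24, 0.1, -0.15, 0, 0],
)

```text
clock: 16.42
position: [0.5848, 0.1066, 0.2022]
ee_rot: [0.656, 0.743, 0.101, 0.088]
force: [6.8, 4.2, 6.7]
gripper_width: 0.108
```

```bash
python3 -c "
from h import *
st();hs()
arc(1.15,1.5,-12,-20,6)
c=cap('side');cv2.imwrite('pics/s14.png',cv2.resize(c['color'][80:240,140:340],None,fx=4,fy=3.7))
"
```

```text
t 16.42 p [0.5848 0.1066 0.2022] z [ 0.2633  0.0338 -0.9641] y [0.9568 0.1189 0.2655] q [-0.033  0.204  1.714  0.052  0.959 -0.181] F [6.8 4.2 6.7] T [ 0.64 -1.38  0.18] w 9.2
theta~ 1.027 r 0.0845 y 0.1138
[-0.06, -0.44, 0.18, 0.34, 0.01, -0.07,
 -0, -0.13, 0.04, -0.22, 0, -0,
 0, -0.13, 0.05, -0.22, -0, 0,
 -0, -0.13, 0.05, -0.22, -0, -0,
 0, -0.12, 0.06, -0.22, 0, 0,
 -0, -0.12, 0.06, -0.22, -0, -0]
```

View pics/s14.png

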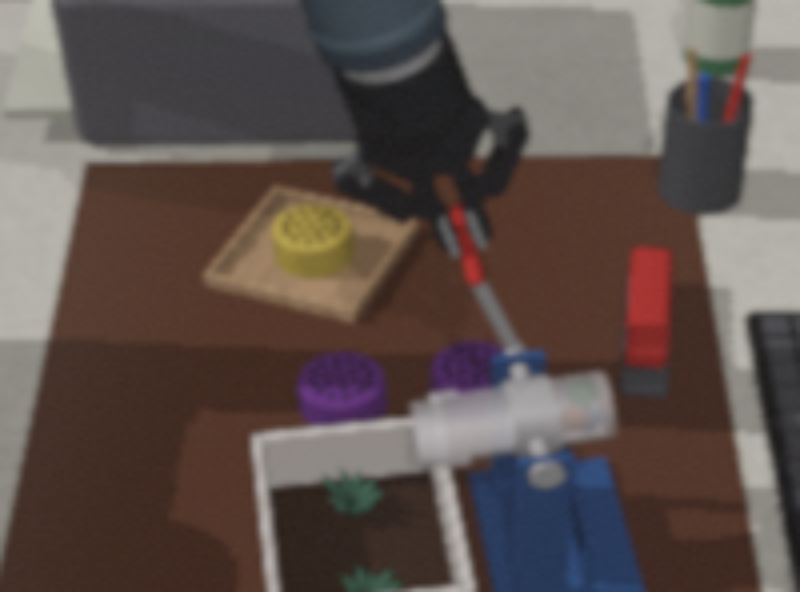

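>>> drive_tool(
  targets=[-0.05, -0.24, 0.06, -0.08, -0.03, 0, 0, -0.24, 0.08, -0.08, 0, 0, 0, -0.24, 0.1, -0.08, 0, 0, 0, -0.24, 0.11, -0.08, 0, 0, 0, -0.24, 0.12, -0.08, 0, 0],
)

```text
clock: 16.88
position: [0.574, 0.105, 0.1973]
ee_rot: [0.651, 0.737, 0.136, 0.121]
force: [0.4, 4.5, 14.4]
gripper_width: 0.114
```

```bash
python3 -c "
from h import *
st();hs()
arc(1.3,1.5,-19,-20,4)
"
```

```text
t 16.88 p [0.574  0.105  0.1973] z [ 0.3548  0.0421 -0.934 ] y [0.9269 0.1151 0.3572] q [-0.046  0.142  1.832  0.081  0.808 -0.215] F [ 0.4  4.5 14.4] T [ 0.67 -0.91  0.3 ] w 9.7
theta~ 1.191 r 0.0846 y 0.1137
[-0.06, -0.36, 0.2, 0.28, 0.04, -0.07,
 0, -0.12, 0.04, -0.04, 0, -0,
 -0, -0.11, 0.05, -0.04, -0, 0,
 0, -0.11, 0.05, -0.04, -0, 0]
```

>>> drive_tool(
  targets=[-0.05, -0.32, 0.08, 0, 0, 0, 0, -0.32, 0.1, 0, 0, 0, 0, -0.32, 0.12, 0, 0, 0, 0, -0.32, 0.14, 0, 0, 0],
)

```text
clock: 17.22
position: [0.5596, 0.1032, 0.1871]
ee_rot: [0.649, 0.733, 0.152, 0.135]
force: [-0.4, 2.4, 11.8]
gripper_width: 0.114
```

```bash
sed -i 's/g=p-Rm\[:,2\]\*.019/g=p-Rm[:,2]*.0095/' h.py; python3 -c "
from h import *
st();hs()
c=cap('side');cv2.imwrite('pics/s15.png',cv2.resize(c['color'][80:240,140:340],None,fx=4,fy=3.7))
"
```

```text
t 17.22 p [0.5596 0.1032 0.1871] z [ 0.3949  0.0477 -0.9175] y [0.9106 0.1121 0.3978] q [-0.059  0.108  1.917  0.108  0.716 -0.248] F [-0.4  2.4 11.8] T [ 0.56 -0.83  0.3 ] w 9.7
theta~ 1.448 r 0.0755 y 0.1137
```

View pics/s15.png

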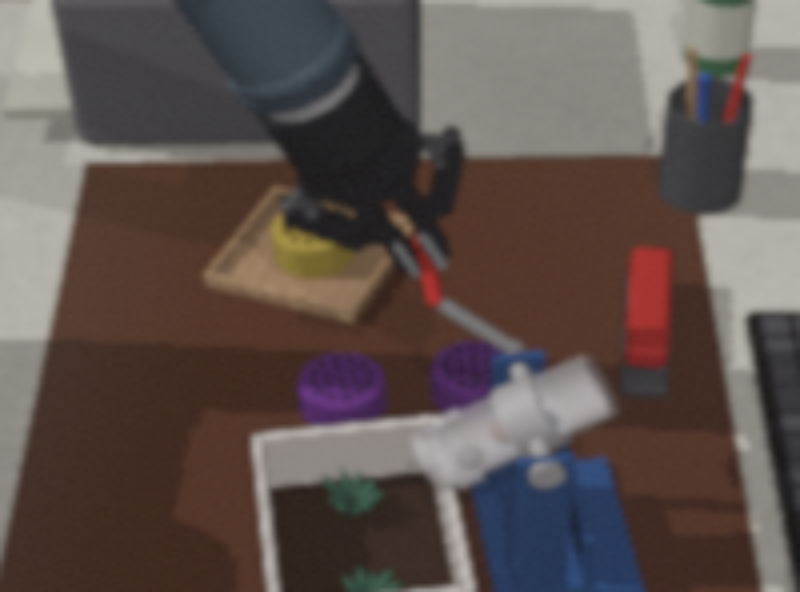

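>>> drive_tool(
  targets=[0, -0.25, 0.12, 0, 0, 0, 0, -0.1, 0.05, 0, 0, 0, 0, -0.05, 0.03, 0, 0, 0, 0, -0.05, 0.03, 0, 0, 0, 0, -0.05, 0.03, 0, 0, 0, 0, -0.05, 0.03, 0, 0, 0, 0, -0.05, 0.03, 0, 0, 0, 0, -0.05, 0.03, 0, 0, 0],
)

```text
clock: 17.93
position: [0.5562, 0.1027, 0.1834]
ee_rot: [0.646, 0.731, 0.162, 0.145]
force: [-1.4, 1.5, 8.3]
gripper_width: 0.112
```

```bash
python3 -c "
from h import *
st();hs()
c=cap('side');cv2.imwrite('pics/s16.png',cv2.resize(c['color'][80:260,140:340],None,fx=4,fy=3.3))
c=cap('top');cv2.imwrite('pics/t16.png',cv2.resize(c['color'][140:270,180:340],None,fx=4.5,fy=4.5))
"
```

```text
t 17.93 p [0.5562 0.1027 0.1834] z [ 0.4209  0.0492 -0.9058] y [0.8988 0.1119 0.4238] q [-0.063  0.095  1.954  0.123  0.665 -0.267] F [-1.4  1.5  8.3] T [ 0.33 -0.2   0.18] w 9.6
theta~ 1.517 r 0.0754 y 0.1136
```

View pics/s16.png

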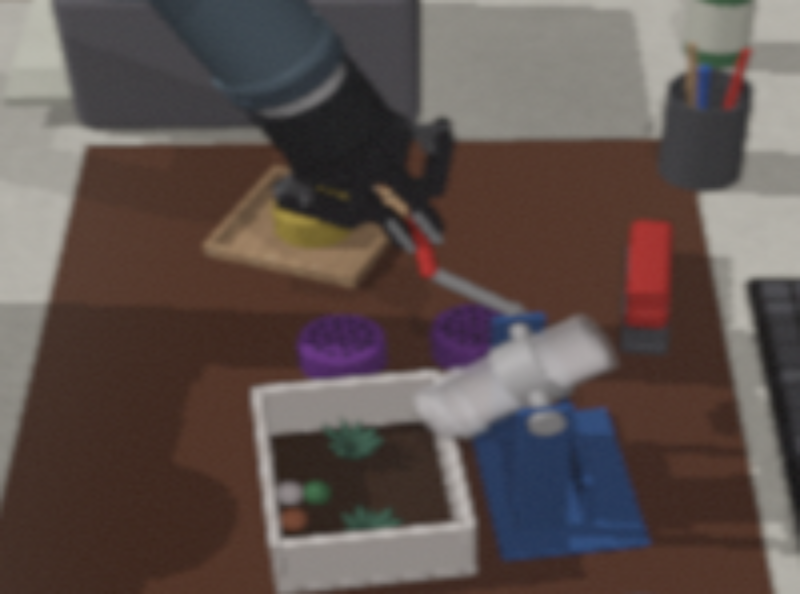

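View pics/t16.png

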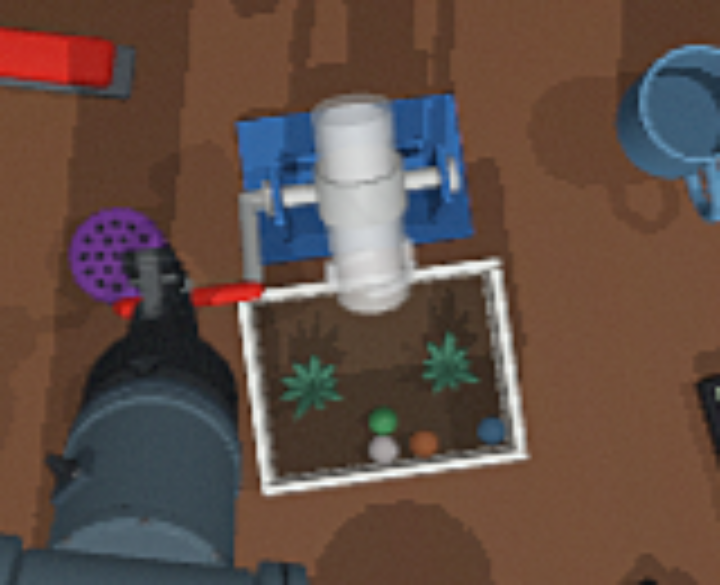

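```bash
python3 -c "
from h import *
arc(1.51,.8,-25,-10,8,back=.0095)
"
```

```text
[-0.05, 0.22, -0.06, 0.33, 0.06, -0.06,
 -0, 0.2, -0.06, 0.31, 0, -0,
 0, 0.21, -0.05, 0.31, 0, -0,
 0, 0.21, -0.04, 0.31, -0, 0,
 -0, 0.21, -0.02, 0.31, 0, -0,
 0, 0.21, -0.01, 0.31, -0, 0,
 0, 0.21, 0, 0.31, 0, 0,
 0, 0.21, 0.01, 0.31, 0, -0]
```

>>> drive_tool(
  targets=[-0.05, 0.28, -0.08, 0.25, 0.05, 0, 0, 0.28, -0.08, 0.25, 0, 0, 0, 0.28, -0.07, 0.25, 0, 0, 0, 0.28, -0.06, 0.25, 0, 0, 0, 0.28, -0.04, 0.25, 0, 0, 0, 0.28, -0.02, 0.25, 0, 0, 0, 0.28, 0, 0.25, 0, 0, 0, 0.28, 0.02, 0.25, 0, 0],
)

```text
clock: 18.7
position: [0.5747, 0.1053, 0.1985]
ee_rot: [0.658, 0.75, 0.047, 0.039]
force: [-22.3, -2.7, 26.0]
gripper_width: 0.115
```

```bash
python3 -c "
from h import *
st();hs()
s,p,Rm=now();print('tilt',np.degrees(np.arctan2(-Rm[:,2]@xs,-Rm[2,2])))
"
```

```text
t 18.7 p [0.5747 0.1053 0.1985] z [ 0.1203  0.0194 -0.9926] y [0.9842 0.1287 0.1218] q [-0.023  0.269  1.61   0.024  1.142 -0.162] F [-22.3  -2.7  26. ] T [-0.47  3.54 -0.07] w 9.8
theta~ 1.16 r 0.0753 y 0.1138
tilt -6.993633318793586
```

```bash
python3 -c "
from h import *
arc(1.1,.55,-7,-3,7,back=.0095)
"
```

```text
[-0.06, 0.33, -0.08, 0.09, -0.03, -0.01,
 0, 0.19, -0.03, 0.1, 0, -0,
 0, 0.19, -0.02, 0.1, 0, 0,
 0, 0.19, -0.01, 0.1, -0, 0,
 -0, 0.19, 0.01, 0.1, 0, 0,
 0, 0.19, 0.02, 0.1, 0, -0,
 -0, 0.19, 0.03, 0.1, -0, -0]
```

>>> drive_tool(
  targets=[-0.05, 0.2, -0.2, 0.05, 0, 0, 0, 0.25, -0.12, 0.1, 0, 0, 0, 0.25, -0.1, 0.1, 0, 0, 0, 0.25, -0.08, 0.1, 0, 0],
)

```text
clock: 19.03
position: [0.5836, 0.1061, 0.2046]
ee_rot: [0.659, 0.752, 0.014, 0.008]
force: [-12.3, -2.4, 7.6]
gripper_width: 0.109
```

```bash
cat >> h.py <<'E'
def tl():
    s,p,Rm=now();g=p-Rm[:,2]*.0095;r=g-AX;f=np.arctan2(r@xs,r[2]);F=s['force']
    ra=np.sin(f)*xs+np.cos(f)*ez;ta=np.cos(f)*xs-np.sin(f)*ez
    print('theta',round(np.radians(40)-f,3),'r',round(np.hypot(r@xs,r[2]),4),'tilt',np.degrees(np.arctan2(-Rm[:,2]@xs,-Rm[2,2])).round(1),'F rad',(F@ra).round(1),'tan',(F@ta).round(1),'w',s['gripper_width'],'t',s['clock'])
E
python3 -c "
from h import *
tl();arc(.85,.4,-3,2,6,back=.0095)
"
```

```text
theta 1.011 r 0.0774 tilt -1.8 F rad 11.1 tan -9.5 w 0.10948589125327647 t 19.0333
[-0.05, 0.61, -0.02, -0.06, -0.07, -0,
 -0, 0.18, -0, 0.14, -0, 0,
 0, 0.18, 0.01, 0.14, 0, -0,
 0, 0.18, 0.02, 0.14, -0, 0,
 -0, 0.18, 0.03, 0.14, -0, -0,
 -0, 0.18, 0.04, 0.14, -0, 0]
```

>>> drive_tool(
  targets=[-0.05, 0.35, -0.04, 0, -0.05, 0, 0, 0.35, -0.02, 0.05, 0, 0, 0, 0.35, 0, 0.05, 0, 0, 0, 0.35, 0, 0.05, 0, 0, 0, 0.35, 0.02, 0.05, 0, 0],
)

```text
clock: 19.45
position: [0.6158, 0.1103, 0.2076]
ee_rot: [0.659, 0.752, -0.014, -0.015]
force: [-9.4, -1.5, 11.0]
gripper_width: 0.113
```

```bash
python3 -c "
from h import *
tl();arc(.5,.0,3,8,6,back=.0095)
"
```

```text
theta 0.576 r 0.0772 tilt 2.4 F rad 9.7 tan -10.8 w 0.11286282489180385 t 19.45
[-0.05, 0.38, 0.14, 0.25, -0.03, 0.01,
 0, 0.2, 0.05, 0.14, -0, -0,
 0, 0.19, 0.07, 0.14, -0, -0,
 -0, 0.19, 0.08, 0.14, -0, -0,
 0, 0.18, 0.09, 0.14, 0, -0,
 0, 0.17, 0.11, 0.14, 0, 0]
```

>>> drive_tool(
  targets=[-0.05, 0.33, 0.06, 0.1, -0.03, 0, 0, 0.33, 0.08, 0.1, 0, 0, 0, 0.33, 0.1, 0.1, 0, 0, 0, 0.3, 0.12, 0.1, 0, 0],
)

```text
clock: 19.78
position: [0.6434, 0.1139, 0.1972]
ee_rot: [0.658, 0.751, -0.041, -0.037]
force: [-7.2, -1.1, 4.8]
gripper_width: 0.108
```

```bash
python3 -c "
from h import *
tl();arc(.2,.0,8,9,3,back=.0095)
"
```

```text
theta 0.178 r 0.0762 tilt 6.4 F rad 0.5 tan -8.7 w 0.10775353566224168 t 19.7833
[-0.05, 0.08, 0.08, 0.33, -0.01, 0.01,
 -0, 0.15, 0.07, 0.06, 0, 0,
 0, 0.14, 0.08, 0.06, 0, 0]
```

>>> drive_tool(
  targets=[-0.03, 0.3, 0.16, 0.05, 0, 0, 0, 0.22, 0.14, 0, 0, 0],
)

```text
clock: 19.95
position: [0.6549, 0.1155, 0.1878]
ee_rot: [0.658, 0.751, -0.047, -0.043]
force: [-13.5, 0.7, 34.0]
gripper_width: 0.115
```

```bash
python3 -c "
from h import *
tl()
"
```

```text
theta -0.021 r 0.0754 tilt 7.3 F rad 16.8 tan -32.4 w 0.1149738907589526 t 19.95
```

>>> drive_tool(
  targets=[0, 0.2, 0.12, 0, 0, 0],
)

```text
clock: 20.03
position: [0.6552, 0.1155, 0.1875]
ee_rot: [0.657, 0.75, -0.052, -0.047]
force: [-34.9, -4.6, 49.7]
gripper_width: 0.11
```

```bash
python3 -c "
from h import *
tl()
"
```

```text
theta -0.027 r 0.0754 tilt 8.0 F rad 13.9 tan -59.3 w 0.10974103035097028 t 20.0333
```

>>> drive_tool(
  targets=[0, -0.02, 0, 0, 0, 0, 0, 0, 0, 0, 0, 0, 0, 0, 0, 0, 0, 0, 0, 0, 0, 0, 0, 0, 0, 0, 0, 0, 0, 0],
  jaw=50,
)

```text
clock: 20.45
position: [0.6511, 0.1141, 0.1869]
ee_rot: [0.657, 0.75, -0.056, -0.05]
force: [0.4, -0.2, -0.1]
gripper_width: 0.587
```

```bash
python3 -c "
from h import *
st();tl()
c=cap('wrist');cv2.imwrite('pics/w20.png',c['color'])
"
```

```text
t 20.45 p [0.6511 0.1141 0.1869] z [-0.1493 -0.0188 -0.9886] y [ 0.9801  0.1292 -0.1505] q [ 0.014  0.586  1.151 -0.017  1.555 -0.115] F [ 0.4 -0.2 -0.1] T [ 0.04 -0.11 -0.04] w 50.2
theta 0.01 r 0.0723 tilt 8.7 F rad 0.2 tan 0.3 w 0.5873698862045186 t 20.45
```

View pics/w20.png

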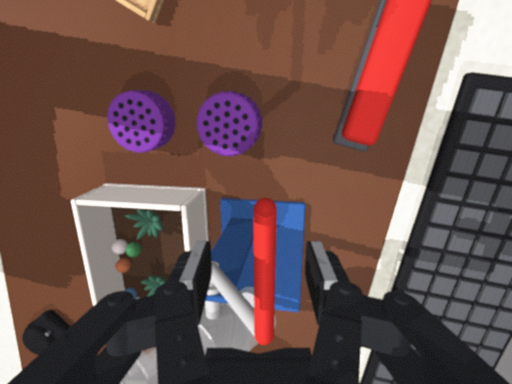

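The bar is free, clear on both sides of the fingers. I withdraw upward.

>>> drive_tool(
  targets=[0, 0, -0.6, 0, 0, 0, 0, 0, -0.9, 0, 0, 0, 0, 0, -0.9, 0, 0, 0, 0, 0, -0.9, 0, 0, 0, 0, 0, -0.9, 0, 0, 0, 0, 0, -0.9, 0, 0, 0],
)

```text
clock: 21.0
position: [0.6713, 0.1166, 0.3309]
ee_rot: [0.657, 0.749, -0.064, -0.059]
force: [0.4, 0.5, -0.5]
gripper_width: 0.582
```

```bash
python3 -c "
from h import *
st()
c=cap('side');cv2.imwrite('pics/s21.png',cv2.resize(c['color'][80:340,100:360],None,fx=2.3,fy=2.3))
c=cap('top');cv2.imwrite('pics/t21.png',cv2.resize(c['color'][130:280,110:360],None,fx=3.2,fy=3.2))
W=cloud(c);H,S,V=cv2.split(cv2.cvtColor(c['color'],cv2.COLOR_BGR2HSV))
c=cap('wrist');cv2.imwrite('pics/w21.png',c['color'])
"
```

```text
t 21.0 p [0.6713 0.1166 0.3309] z [-0.1727 -0.0191 -0.9848] y [ 0.9764  0.1284 -0.1737] q [ 0.017  0.607  0.779 -0.017  1.929 -0.118] F [ 0.4  0.5 -0.5] T [ 0.   -0.14  0.02] w 49.7
```

View pics/s21.png

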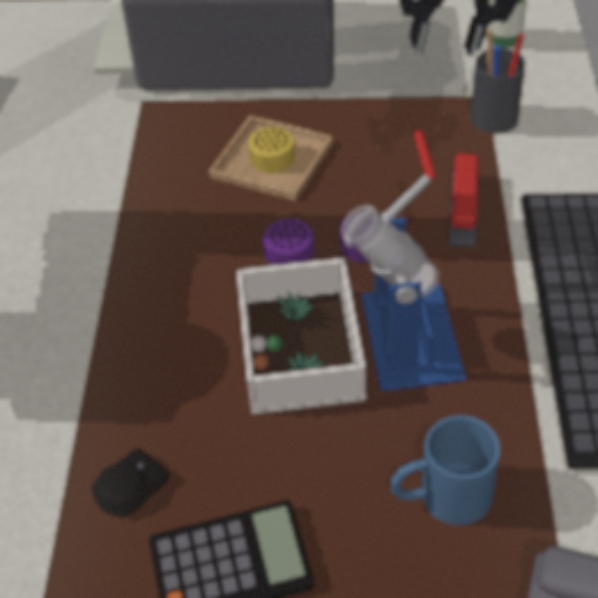

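View pics/w21.png

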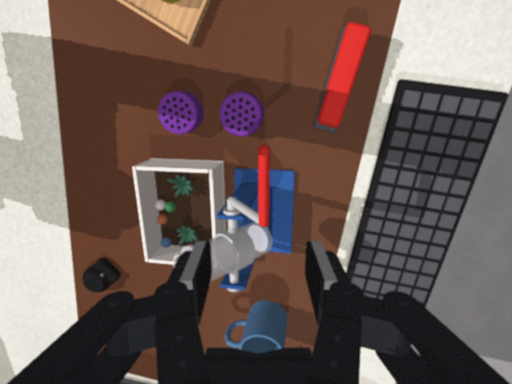

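```bash
python3 -c "
from h import *
c=cap('side');W=cloud(c);H,S,V=cv2.split(cv2.cvtColor(c['color'],cv2.COLOR_BGR2HSV))
m=((H<6)|(H>174))&(S>150)&(W[...,2]>.15)&(W[...,2]<.23)&(abs(W[...,0]-.65)<.06)&(abs(W[...,1]-.11)<.09)
print('handle',W[m].mean(0),'was .6547 .1049 .2010')
c0=np.load('side0.npy',allow_pickle=True).item()
for n,b in [('stapler',(slice(140,190),slice(290,315))),('mug',(slice(255,310),slice(265,325)))]:
    print(n,np.abs(c['color'][b].astype(int)-c0['color'][b]).mean())
st()
env.close_job()
"
```

```text
handle [0.6543 0.105  0.2007] was .6547 .1049 .2010
stapler 2.5258666666666665
mug 1.4630303030303031
t 21.2 p [0.6717 0.1166 0.3305] z [-0.1702 -0.019  -0.9852] y [ 0.9768  0.1285 -0.1712] q [ 0.017  0.606  0.782 -0.017  1.925 -0.118] F [ 0.4 -1.5 -0. ] T [ 0.02 -0.08 -0.01] w 50.0
the job is handed in; nothing more can be done
```

The job is done and handed in at 21.2 s of the 69 s allowed. `env.close_job()` reports no verdict, so what follows is from my own checks.

**What I did**
- I unscrewed the yellow cap by about 93° to its stop, eased back and lifted it off. I then laid it in the wooden tray and let go.
- I gripped the red handle and tipped the jar to about 1.5 rad, so the pebbles poured out. I swung it back against its rest stop, let go and moved clear.

**Last checks**
- **Cap:** it lies level in the tray with the holes up. Its top is about 38 mm up, which fits its underside being on the tray floor, and its centre is a few mm from the tray's.
- **Pebbles:** the wrist picture shows all four inside the planter.
- **Jar:** the handle is back within 1 mm of where it stood at the start, so the jar is at rest.
- **Mug and stapler:** the picture shows no change from the start.
- **Gripper:** it is open, well above everything, with almost no force on it.

**What did not go as intended**
- **Cap stop:** the twist reached a momentary 1.7 N m at the stop, above the 1 N m guideline. The cap still lifted off freely after I eased back.
- **Handle:** I pressed up to about 61 N when seating the jar on its stop, below the 120 N wrist limit.
- **Cap position:** the wrist camera's circle fit for the cap in the tray was loose (radius 39 mm against a true 31.5 mm), so I relied on the side camera.

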